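# Charge a bench ball mill through the hand chute

## Task

Charge the ball mill: open its clear hinged guard, collect every grinding ball from the divided tray in the hand chute, then hold the chute's spout over the mouth of the jar in the mill and tilt it so that they all roll in down the chute; never put a ball into the jar with the fingers. Stand the empty chute back upright on the bench and lower the guard shut. Swing the guard gently onto its stop at either end without letting it fall, and leave the other things on the bench where they are.

Things in the scene. Friction and masses are not known exactly. Their poses are not given: they have to be found in the camera images.
- mill: the bench ball mill, fixed: white housing 320 deep (x) x 240 wide (y), flat top 145 mm high, with a well 140 x 150 mm in the top that holds the jar; a grey motor hood behind the guard is 185 mm high. Origin: centre of its underside; x points from its front (sloped control panel, robot side) to its back, y to the left, z up.
- jar_mouth (a point): centre of the mouth of the white alumina grinding jar in the mill's well, in the plane of the rim (135 mm above the bench, 10 mm below the mill's top). The mouth is 54 mm across inside, 66 mm outside; the jar is 84 mm across outside. Axes as the mill's.
- jar_floor (a point): centre of the jar's inner floor, 68 mm below the mouth. The jar is 72 mm across inside, so the balls lie on the floor in one layer or nearly.
- guard (a joint): angle of the clear hinged guard over the well: 0 shut (flat), 1.75 rad fully open, leaning back a little past upright on the motor hood, where it stays by its own weight. It weighs 0.3 kg; its hinge is lightly damped, and the guard falls to one end or the other if let go in between.
- guard_hinge (a point): middle of the guard's hinge line, which runs along the mill's y at the back of the well (62 mm behind the mill's centre, 146 mm above the bench). The guard's plate reaches 158 mm from here towards the robot when shut; 170 mm wide, 6 mm thick. Axes turn with the guard.
- guard_handle (a point): middle of the guard's handle, a round steel bar 10 mm thick, 110 mm long, parallel to the hinge, on posts at its ends: 185 mm in front of the hinge line and 30 mm above it when shut (176 mm above the bench), 27 mm past the plate's front edge; about 323 mm above the bench and past the plate's upper edge when open. It goes in a circle about the hinge and may turn between the fingers.
- chute: the hand chute, loose, about 0.13 kg: an open aluminium trough 36 mm wide inside, walls 30 mm high, closed at the back. It stands on two feet, nose raised 0.22 rad, so balls stay in. Origin: on the bench below the inside of the back wall; x to the nose, z up. The floor rises from z = 7 mm at x = 0 to 38 mm at x = 136 mm (rim at 66 mm there), then opens into the spout. Five balls fit before it.
- chute_grip (a point): on the chute's grip, an upright grey block 14 mm thick (along the chute's x), 30 mm wide, 89 mm high, behind the trough; this point is 10.5 mm behind the chute's origin and 70 mm above its feet, 19 mm below the block's top. Axes as the chute's.
- chute_spout (a point): centre of the lower end of the chute's square spout, at x = 163, z = 32 mm in the chute's frame; 36 x 36 mm inside, 41 x 41 mm outside. With the nose tilted 0.62 rad down from the standing attitude the spout points straight down and balls roll out well; below about 0.4 rad they do not. Axes as the chute's.
- tray: the shallow stainless divided tray, fixed: 134 (x) x 178 (y) x 10 mm high, 2 cells along x by 3 along y; floor 4 mm thick, outer walls 6 mm and dividers 5 mm above the floor, all 4 mm thick. Cell centres at x = +-33, y = -58, 0, 58 mm. Origin: centre of its underside.
- ball0: a white alumina grinding ball, 25 mm across, 32 g (origin: its centre), at first in one of the tray's cells, one to a cell; 3 to 5 of the six are present in a run
- ball1: a white alumina grinding ball, 25 mm across, 32 g (origin: its centre), at first in one of the tray's cells, one to a cell; 3 to 5 of the six are present in a run
- ball2: a white alumina grinding ball, 25 mm across, 32 g (origin: its centre), at first in one of the tray's cells, one to a cell; 3 to 5 of the six are present in a run
- ball3: a white alumina grinding ball, 25 mm across, 32 g (origin: its centre), at first in one of the tray's cells, one to a cell; 3 to 5 of the six are present in a run
- ball4: a white alumina grinding ball, 25 mm across, 32 g (origin: its centre), at first in one of the tray's cells, one to a cell; 3 to 5 of the six are present in a run
- ball5: a white alumina grinding ball, 25 mm across, 32 g (origin: its centre), at first in one of the tray's cells, one to a cell; 3 to 5 of the six are present in a run
- bottle: small amber bottle with a red cap, 48 mm across, 100 mm high; bystander (origin: centre of its underside)
- beaker: glass beaker, 66 mm across, 85 mm high; bystander (origin: centre of its underside)
- petri: two stacked clear petri dishes, 92 mm across, 29 mm high; bystander (origin: centre of the underside)
- brush: small cleaning brush lying on the bench; bystander
- slidebox: grey slide box, 56 x 80 x 32 mm; bystander (origin: centre of its underside)
- tweezers: steel tweezers 150 mm long lying on the bench; bystander
- vial: small glass jar with a white cap, 36 mm across, 60 mm high; bystander (origin: centre of its underside)
Things that resemble listed ones, but are neither listed nor needed, are in the scene too. What is shaped like the ball4 but brown or pink is not meant.

How it is judged:
By the outcome, as a careful person would: the job done as asked, in the order asked, and still so for the second after the job is handed in, with the robot touching nothing.
Of ball0, ball1, ball2, ball3, ball4, ball5 only 3 to 5 are there at a start; the rules pass over those that are not, and their reading is None.
At some moment in a run one of chute may be knocked a few centimetres aside while the robot is not near it.
It also fails if it takes over 210 s, if anything falls off the work surface, if the arm or the gripper's body presses on something with over 40 N, if the wrist force passes 120 N, or if a joint passes its speed limit or range.

## Robot

A 6-joint arm with a two-finger parallel gripper is mounted at the origin on the work surface. World frame = base frame: x ahead of the robot, y to its left, z up, the work surface at z = 0. Lengths are in m, angles in degrees, forces in N, time in s.
With the tool pointing down it reaches from about 0.25 to 0.725 m from the base axis. Payload 9.7 kg.
Tool frame: the origin (TCP) lies midway between the tips of the shut fingers; the grasp point (between the pads) lies 19 mm behind it; z points along the fingers, y is the line along which they close (so a half turn about z gives the same grasp; the last joint's range is limited). The gripper opens to 85 mm and grips with 20 to 120 N. Pads are 22 mm wide; open, the fingers measure 114 mm over their backs; the gripper's body (76 mm by 85 mm) begins 54 mm behind the grasp point. The pads swing forward as they close: fully open they stand 13 mm farther back than shut.
Start: joints at [-69.672, 4.979, 10.078, 95.1, 0, 90], TCP at [0.191, -0.516, 0.231] pointing down, gripper open.
Joint ranges: [-179.16, 179.16], [-48.56, 103.87], [-65.8, 70.77], [-126.05, 130.52], [-82.76, 87.17], [-180, 180]. Speed limits (degrees/s): [127.2, 127.2, 147.25, 180, 180, 180].

## Interface

Orientations are given as [roll, pitch, yaw] about the fixed x, y, z axes, in that order (R = Rz(yaw) Ry(pitch) Rx(roll)).
In Python, from workcell import bot gives the robot as it stands. The module is installed in compiled form; this text tells all that it offers.
- The arm moves only by the tool send_rows, never from a script. Its argument "moves" is one flat list of numbers, 7 for each row, row after row: the shift along the world's x, y, z normalised to -1 to 1, where 1 is 0.025 m, then the turn, a rotation vector about the world's x, y, z normalised to -1 to 1, where 1 is 0.15 rad, then the closure, from -1 (fully open) to 1 (shut), so that 0 is half open. A call has 1 to 8 rows; each row shifts and turns the commanded pose from where the row before left it; what a row does not reach is not made up. A row lasts 1/8 s, in which the tool goes at most 62.5 mm and 10.7 degrees, less where a joint would pass 70% of its speed; a pose out of reach is approached as far as the arm can. A call with a number of a shift or a turn outside -1 to 1 is refused whole. A call with a gripper value outside its range is refused whole. The fingers move at their own pace and stop on an object; "squeeze" is the grip in N (left out, the last holds). Time passes only in rows, so rows that do not move let the fingers close. It gives the time, the measured TCP pose, the force, the opening and the grip force at its end, in the units of the state.
- bot.get_obs(): the state, without advancing time (a new reading comes with each control period).
- bot.camera(name): name is "side" or "top" or "wrist"; returns a dict with "color" (400x640x3 uint8, red, green, blue), "camera_matrix" (3x3 intrinsics, pixels), "R" (3x3) and "t" (3): a world point X has camera coordinates R X + t. Camera axes: x right, y down, z forward; pixel columns grow to the right and rows downward; lengths in m; the calibration is good to about 2 mm. A picture is of the moment at which its call begins. There is no depth.
- bot.job_done(): hands the job in; it is judged then, once.
Trained networks look in the newest picture that a camera, given by its name, has taken for a name from the list of things; names that differ only in an ending like _2 or _b are one class to them, and where a whole thing is asked for, a point or a joint stands for the part that bears it (a point fixed in the world has none). Each returns a list of dicts, best first, with "p" (0 to 1); they miss things now and then, are a little off and sometimes report something else, mostly with a low value. They report only what shows in the picture. A call takes as long as a camera call. They do not tell look-alikes from the thing itself.
- bot.boxes_of(camera, query): "extent" ([left, top, right, bottom] in pixels, round what is visible of it).
- bot.trace(camera, query): "region" (400x640 bool, what is visible of it) and "extent" ([left, top, right, bottom] in pixels, round what is visible of it).
- bot.landmark_of(camera, query): "pixel" ([column, row] in pixels: a listed point, or the origin of a listed thing).
The state is a dict: "time": time; "q": joint angles; "qd": joint speeds; "joint_efforts": joint torques, N m; "ee_pos": TCP position; "tcp_rot": TCP orientation; "wrist_force": force on the tool from outside, world axes, zero at the start; "torque": the same for the moment, N m; "opening": finger opening in m; "grasp_force": force on a finger pad.
Only numpy, scipy, OpenCV 4.12 (cv2) and the standard library are available. Lean on these libraries where they do the work, as an engineer would, in place of code of your own. Each camera call takes 0.05 s, during which the arm holds its last target. There are 200 camera calls.

## Working session

There is one attempt and no reset: what is moved stays moved. The work goes in short steps, Python scripts to look and compute and a tool call to move; the robot and the scene stay as the last step left them, time stands still between calls to the robot, and variables do not carry over. Pictures are saved under pics/ and viewed, at most 14 in all, crops included, and the job is handed in when it is done.

Besides the shell and the picture viewer there is one more tool, called after ">>>" as name(argument=value, ...) on one line, values as JSON. send_rows: Moves the arm, as the interface text tells. Its arguments: {"type":"object","properties":{"moves":{"type":"array"},"squeeze":{"type":"number"}},"required":["moves"]}

```bash
mkdir -p pics; cat > h.py <<'E'
import numpy as np, cv2
from workcell import bot
def cam(n,save=None):
    c=bot.camera(n)
    if save: cv2.imwrite('pics/'+save,c['color'][:,:,::-1])
    return c
def ray(c,px):
    K=np.array(c['camera_matrix']);R=np.array(c['R']);t=np.array(c['t'])
    d=R.T@np.linalg.inv(K)@np.array([px[0],px[1],1.]);return -R.T@t,d
def at_z(c,px,z):
    o,d=ray(c,px);return o+d*(z-o[2])/d[2]
def tri(c1,p1,c2,p2):
    A=[];b=[]
    for c,p in((c1,p1),(c2,p2)):
        o,d=ray(c,p);d/=np.linalg.norm(d);P=np.eye(3)-np.outer(d,d);A.append(P);b.append(P@o)
    return np.linalg.lstsq(np.vstack(A),np.hstack(b),rcond=None)[0]
def proj(c,X):
    x=np.array(c['R'])@np.array(X)+np.array(c['t']);u=np.array(c['camera_matrix'])@x;return u[:2]/u[2]
E
python3 - <<'E'
from h import *
np.set_printoptions(precision=3,suppress=True)
C={n:cam(n,n+'0.png') for n in('top','side')}
for n,c in C.items(): print(n,'eye',ray(c,[320,200]))
for q in('jar_mouth','guard_hinge','guard_handle','chute','chute_grip','chute_spout','tray','ball0','mill','bottle','beaker','petri','brush','slidebox','vial','tweezers'):
    for n in C:
        print(q,n,[(np.round(d['pixel']).tolist(),round(d['p'],2)) for d in bot.landmark_of(n,q)[:8]])
E
```

```text
top eye (array([ 0.363, -0.054,  1.41 ]), array([ 0.147,  0.004, -0.989]))
side eye (array([ 0.467, -0.75 ,  0.725]), array([ 0.115,  0.751, -0.651]))
jar_mouth top []
jar_mouth side [([281.0, 123.0], 0.65)]
guard_hinge top [([203.0, 193.0], 0.58)]
guard_hinge side [([304.0, 121.0], 0.96)]
guard_handle top [([204.0, 257.0], 0.7)]
guard_handle side [([241.0, 116.0], 0.67), ([318.0, 330.0], 0.58), ([304.0, 120.0], 0.32), ([280.0, 125.0], 0.16)]
chute top [([333.0, 205.0], 0.92), ([319.0, 175.0], 0.63)]
chute side [([319.0, 251.0], 0.59)]
chute_grip top []
chute_grip side [([319.0, 233.0], 0.9)]
chute_spout top [([401.0, 208.0], 0.68), ([285.0, 202.0], 0.55)]
chute_spout side [([308.0, 197.0], 0.55)]
tray top [([401.0, 211.0], 0.58)]
tray side [([318.0, 330.0], 0.74)]
ball0 top [([415.0, 247.0], 0.63), ([388.0, 220.0], 0.62), ([392.0, 250.0], 0.57), ([402.0, 201.0], 0.54), ([384.0, 206.0], 0.44), ([424.0, 214.0], 0.42)]
ball0 side [([326.0, 298.0], 0.65), ([256.0, 352.0], 0.63), ([299.0, 306.0], 0.6), ([254.0, 322.0], 0.48), ([309.0, 362.0], 0.45), ([337.0, 322.0], 0.45), ([253.0, 213.0
[... 223 characters left out ...]
), ([240.0, 116.0], 0.58), ([361.0, 273.0], 0.17)]
petri top [([348.0, 154.0], 0.83), ([318.0, 169.0], 0.59), ([208.0, 218.0], 0.57)]
petri side [([389.0, 257.0], 0.84), ([280.0, 125.0], 0.65), ([297.0, 305.0], 0.54), ([309.0, 357.0], 0.5)]
brush top [([337.0, 245.0], 0.82)]
brush side [([258.0, 254.0], 0.8), ([308.0, 196.0], 0.55), ([398.0, 322.0], 0.15)]
slidebox top [([285.0, 251.0], 0.87), ([332.0, 204.0], 0.46)]
slidebox side [([254.0, 211.0], 0.84), ([299.0, 305.0], 0.74)]
vial top [([364.0, 174.0], 0.64), ([401.0, 209.0], 0.35)]
vial side [([299.0, 302.0], 0.75)]
tweezers top [([398.0, 162.0], 0.55)]
tweezers side [([398.0, 322.0], 0.7), ([253.0, 213.0], 0.68), ([360.0, 275.0], 0.64)]
```

View pics/top0.png

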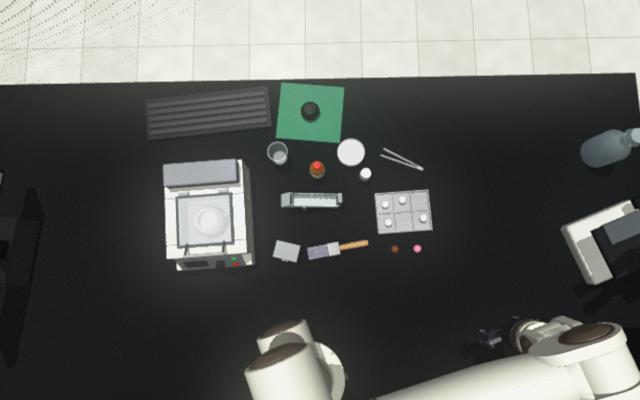

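View pics/side0.png

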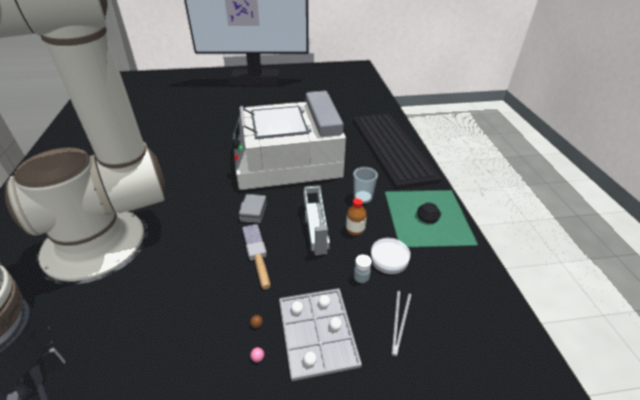

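```bash
python3 - <<'E'
from h import *
np.set_printoptions(precision=4,suppress=True)
T=cam('top');S=cam('side')
for a,b in(((384,206),(299,306)),((402,201),(326,298)),((388,220),(0,0)),((424,214),(337,322)),((424,214),(309,362))):
    print('ball',at_z(T,a,.0165),tri(T,a,S,b) if b[0] else '', at_z(S,b,.0165) if b[0] else '')
print('hinge',tri(T,(203,193),S,(304,121)),at_z(T,(203,193),.146),at_z(S,(304,121),.146))
print('handle',tri(T,(204,257),S,(241,116)),at_z(T,(204,257),.176),at_z(S,(241,116),.176))
def rect(c,n,q,z):
    for d in bot.trace(n,q)[:2]:
        m=d['region'].astype(np.uint8)
        cs,_=cv2.findContours(m,0,2);k=max(cs,key=cv2.contourArea)
        P=np.array([at_z(c,p[0],z)[:2] for p in k],np.float32)
        (x,y),(w,h),a=cv2.minAreaRect(P);print(q,n,round(d['p'],2),d['extent'],'c',round(x,4),round(y,4),'wh',round(w,4),round(h,4),'a',round(a,1))
for q,z in(('tray',.01),('chute',.05),('mill',.145),('guard_handle',.15),('ball0',.0165)):
    rect(T,'top',q,z)
print('grip side',at_z(S,(319,233),.07),'spout',at_z(S,(308,197),.032),at_z(T,(285,202),.06), 'chute o',at_z(S,(319,251),0))
b=bot.trace('top','ball0')
for d in b:print(round(d['p'],2),np.round(d['extent'],1),at_z(T,np.argwhere(d['region']).mean(0)[::-1],.0165))
for n,(x0,y0,x1,y1) in(('top',(260,130,440,270)),):
    cv2.imwrite('pics/crop0.png',cv2.resize(T['color'][y0:y1,x0:x1,::-1],None,fx=4.4,fy=4.2,interpolation=cv2.INTER_CUBIC))
cv2.imwrite('pics/crop1.png',cv2.resize(S['color'][80:270,220:360,::-1],None,fx=3,fy=3,interpolation=cv2.INTER_CUBIC))
E
```

```text
ball [ 0.5465 -0.2593  0.0165] [ 0.5229 -0.2624  0.0099] [ 0.4983 -0.2713  0.0165]
ball [ 0.5622 -0.3192  0.0165] [ 0.5512 -0.3062  0.0845] [ 0.5586 -0.2592  0.0165]
ball [ 0.4999 -0.2707  0.0165]  
ball [ 0.518  -0.3894  0.0165] [ 0.5342 -0.3713  0.0994] [ 0.5719 -0.3201  0.0165]
ball [ 0.518  -0.3894  0.0165] [ 0.5118 -0.3917  0.0088] [ 0.5044 -0.3964  0.0165]
hinge [0.5778 0.3072 0.1362] [0.5775 0.3044 0.146 ] [0.5747 0.2892 0.146 ]
handle [0.387  0.2889 0.1755] [0.3848 0.2885 0.176 ] [0.3893 0.2883 0.176 ]
tray top 0.92 [374.5, 188.3, 432.3, 232.8] c 0.5308 -0.3226 wh 0.1404 0.1795 a 3.3
chute top 0.78 [279.2, 194.0, 346.3, 208.2] c 0.5604 -0.0209 wh 0.1976 0.0555 a 89.1
mill top 0.6 [163.1, 161.8, 255.9, 270.3] c 0.5179 0.2876 wh 0.3272 0.2622 a 4.3
mill top 0.31 [376.5, 191.4, 429.9, 232.6] c 0.5146 -0.2954 wh 0.1211 0.1581 a 4.1
guard_handle top 0.81 [177.5, 189.0, 236.4, 257.9] c 0.4821 0.2952 wh 0.1883 0.1737 a 3.0
guard_handle top 0.17 [161.9, 157.7, 254.2, 273.2] c 0.515 0.2858 wh 0.3317 0.2676 a 4.6
ball0 top 0.45 [408.6, 242.1, 419.5, 252.8] c 0.4089 -0.3614 wh 0.026 0.0226 a 89.2
ball0 top 0.4 [385.7, 215.2, 396.2, 227.4] c 0.4934 -0.2705 wh 0.0184 0.0188 a 43.7
grip side [ 0.5636 -0.1136  0.07  ] spout [0.5587 0.0662 0.032 ] [0.5586 0.0638 0.06  ] chute o [ 0.565  -0.1078 -0.    ]
0.45 [408.6 242.1 419.5 252.8] [ 0.4082 -0.3613  0.0165]
0.4 [385.7 215.2 396.2 227.4] [ 0.4936 -0.2706  0.0165]
0.37 [382.  200.  386.9 205.7] [ 0.5538 -0.2634  0.0165]
```

View pics/crop0.png

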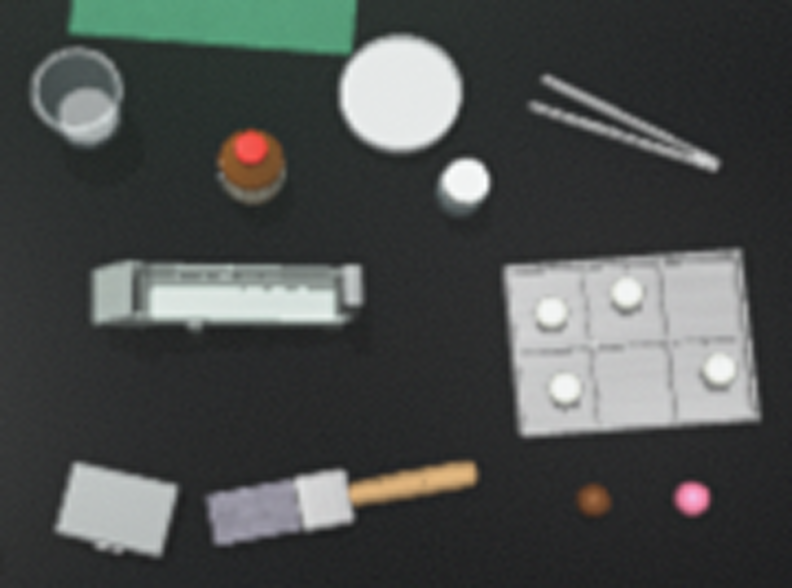

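View pics/crop1.png

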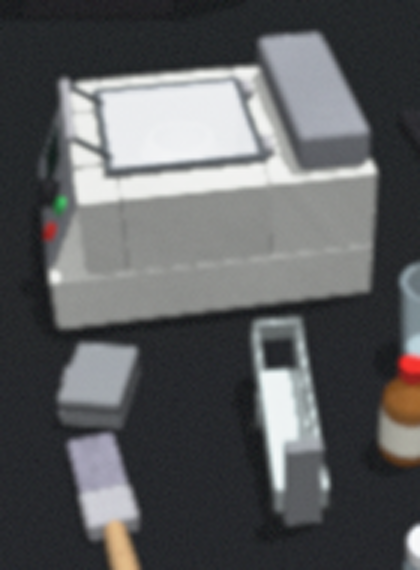

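```bash
python3 - <<'E'
from h import *
o=bot.get_obs();print(o)
T=cam('top');S=cam('side')
y=np.deg2rad(4);ex=np.array([np.cos(y),np.sin(y),0]);h=np.array([.577,.304,.146])
for X in ([.387,.289,.176],h, h-.123*0-ex*.185+[0,0,.03]): print(X,proj(T,X),proj(S,X))
E
```

```text
{'time': 2.1, 'q': array([-6.96728208e+01,  4.97836692e+00,  1.00793594e+01,  9.50998637e+01,
        2.43255584e-04,  8.99999679e+01]), 'qd': array([ 0.13189714,  0.03250527,  0.01473365, -0.00661009, -0.14441718,
        0.03448371]), 'joint_efforts': array([-6.35865854e-04, -5.20091629e+01,  4.64857113e+01,  1.71270036e-03,
       -6.32943170e-05, -3.48895730e-05]), 'ee_pos': array([ 0.19106048, -0.51574808,  0.23129953]), 'tcp_rot': array([ 1.79998871e+02, -2.43254952e-04,  2.03272113e+01]), 'wrist_force': array([ 0.18284063, -0.24156758,  0.41016459]), 'torque': array([ 0.0242547 ,  0.02993992, -0.00181014]), 'grasp_force': 0.0, 'opening': 0.08520935737318476}
[0.387, 0.289, 0.176] [203.85635626 256.23888765] [240.20271367 115.93711967]
[0.577 0.304 0.146] [203.14128107 193.15028406] [304.20638159 118.58968016]
[0.39245065 0.29109505 0.176     ] [203.17927702 254.35024686] [242.09107116 115.48096226]
```

>>> send_rows(moves=[0.245,1,0.6,0,0,0.27,-1,0.245,1,0.6,0,0,0.27,-1,0.245,1,0.6,0,0,0.27,-1,0.245,1,0.6,0,0,0.27,-1,0.245,1,0.6,0,0,0.27,-1,0.245,1,0.6,0,0,0.27,-1,0.245,1,0.6,0,0,0.27,-1,0.245,1,0.6,0,0,0.27,-1], squeeze=40)

```text
time: 3.2
ee_pos: [0.2402, -0.3145, 0.3521]
tcp_rot: [180.0, -0.0, 39.0]
wrist_force: [0.5, 0.2, -0.3]
opening: 0.0854
grasp_force: 0.0
```

>>> send_rows(moves=[0.245,1,0,0,0,0.27,-1,0.245,1,0,0,0,0.27,-1,0.245,1,0,0,0,0.27,-1,0.245,1,0,0,0,0.27,-1,0.245,1,0,0,0,0.27,-1,0.245,1,0,0,0,0.27,-1,0.245,1,0,0,0,0.27,-1,0.245,1,0,0,0,0.27,-1])

```text
time: 4.2
ee_pos: [0.2889, -0.1146, 0.3516]
tcp_rot: [180.0, -0.0, 57.6]
wrist_force: [0.4, -0.2, -0.1]
opening: 0.0858
grasp_force: 0.0
```

>>> send_rows(moves=[0.245,1,0,0,0,0.27,-1,0.245,1,0,0,0,0.27,-1,0.245,1,0,0,0,0.27,-1,0.245,1,0,0,0,0.27,-1,0.245,1,0,0,0,0.27,-1,0.245,1,0,0,0,0.27,-1,0.245,1,0,0,0,0.27,-1,0.245,1,0,0,0,0.27,-1])

```text
time: 5.2
ee_pos: [0.3378, 0.0853, 0.3516]
tcp_rot: [180.0, -0.0, 76.1]
wrist_force: [1.2, -0.5, -0.5]
opening: 0.0854
grasp_force: 0.0
```

>>> send_rows(moves=[0.245,1,0,0,0,0.27,-1,0.245,1,0,0,0,0.27,-1,0.245,1,0,0,0,0.27,-1,0.245,1,0,0,0,0.27,-1,0.245,1,0,0,0,0.27,-1,0.245,1,0,0,0,0.27,-1,0.245,1,0,0,0,0.27,-1,0.245,1,0,0,0,0.27,-1])

```text
time: 6.2
ee_pos: [0.3867, 0.2852, 0.3516]
tcp_rot: [180.0, -0.0, 94.7]
wrist_force: [0.4, 0.4, -0.2]
opening: 0.0851
grasp_force: 0.0
```

```bash
python3 - <<'E'
from h import *
print(bot.get_obs()['q'],bot.get_obs()['ee_pos'],bot.get_obs()['tcp_rot'])
W=cam('wrist','w0.png')
for q,z in(('guard_handle',.176),('guard_hinge',.146),('jar_mouth',.135)):
    print(q,[(d['pixel'],round(d['p'],2),at_z(W,d['pixel'],z)) for d in bot.landmark_of('wrist',q)[:3]])
E
```

```text
[ 3.64103384e+01  9.64763153e-02  1.88311037e+01  1.08719661e+02
 -3.17874428e-03  1.21704165e+02] [0.38673901 0.28521667 0.35161769] [ 1.79985596e+02 -5.16100579e-03  9.47061736e+01]
guard_handle [([324.7, 180.5], 0.78, array([0.39193346, 0.28963177, 0.176     ]))]
guard_hinge [([491.3, 178.7], 0.88, array([0.57551709, 0.30053551, 0.146     ]))]
jar_mouth [([418.9, 171.5], 0.63, array([0.49838296, 0.30020989, 0.135     ]))]
```

View pics/w0.png

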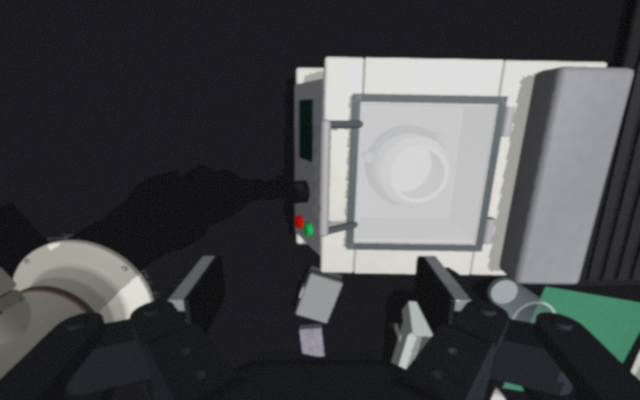

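>>> send_rows(moves=[0.16,0.2,-0.95,0,0,0,-1,0,0,-0.95,0,0,0,-1,0,0,-0.95,0,0,0,-1,0,0,-0.95,0,0,0,-1,0,0,-0.95,0,0,0,-1,0,0,-0.95,0,0,0,-1,0,0,-0.95,0,0,0,-1,0,0,-0.95,0,0,0,-1], squeeze=25)

```text
time: 7.4
ee_pos: [0.3909, 0.2884, 0.1611]
tcp_rot: [180.0, -0.0, 94.5]
wrist_force: [-1.0, 0.9, -0.3]
opening: 0.0852
grasp_force: 0.0
```

>>> send_rows(moves=[0,0,0,0,0,0,0,0,0,0,0,0,0,0.5,0,0,0,0,0,0,1,0,0,0,0,0,0,1,0,0,0,0,0,0,1,0,0,0,0,0,0,1])

```text
time: 8.15
ee_pos: [0.3918, 0.2895, 0.162]
tcp_rot: [179.9, -0.0, 94.6]
wrist_force: [5.1, -1.2, 4.5]
opening: 0.0089
grasp_force: 25.0
```

```bash
cat > arc.py <<'E'
import numpy as np
def tcp(a,tilt,yaw=np.deg2rad(3.5)):
    r=.1874; X=-r*np.cos(a)+.019*np.sin(tilt); Z=r*np.sin(a)-.019*np.cos(tilt)
    return np.array([X*np.cos(yaw),X*np.sin(yaw),Z])
def rows(a0,a1,t0,t1,n):
    s=(1-np.cos(np.linspace(0,np.pi,n+1)))/2*.5+np.linspace(0,1,n+1)*.5
    P=np.array([tcp(a0+(a1-a0)*u,t0+(t1-t0)*u) for u in s]); d=np.diff(P,axis=0)/.025
    # round cumulatively
    c=np.round(np.cumsum(d,axis=0),2); d=np.diff(np.vstack([[0,0,0],c]),axis=0)
    w=-np.diff([t0+(t1-t0)*u for u in s])/.15
    return [[*np.round(x,2).tolist(),0,round(k,2),0] for x,k in zip(d,w)]
E
python3 -c "
from arc import *
d=np.deg2rad
for i,r in enumerate(rows(d(9.2),d(109),0,d(25),32)):print(r,end='\n' if i%8==7 else ' ')
print(np.array(tcp(d(109),d(25)))-tcp(d(9.2),0))"
```

```text
[0.04, 0.0, 0.22, 0, np.float64(-0.05), 0] [0.06, 0.01, 0.24, 0, np.float64(-0.06), 0] [0.08, 0.0, 0.28, 0, np.float64(-0.06), 0] [0.09, 0.01, 0.3, 0, np.float64(-0.07), 0] [0.12, 0.0, 0.32, 0, np.float64(-0.08), 0] [0.14, 0.01, 0.34, 0, np.float64(-0.08), 0] [0.17, 0.01, 0.36, 0, np.float64(-0.09), 0] [0.21, 0.02, 0.38, 0, np.float64(-0.09), 0]
[0.23, 0.01, 0.38, 0, np.float64(-0.1), 0] [0.27, 0.02, 0.38, 0, np.float64(-0.1), 0] [0.31, 0.01, 0.38, 0, np.float64(-0.11), 0] [0.33, 0.03, 0.37, 0, np.float64(-0.11), 0] [0.38, 0.02, 0.36, 0, np.float64(-0.11), 0] [0.4, 0.02, 0.34, 0, np.float64(-0.11), 0] [0.43, 0.03, 0.31, 0, np.float64(-0.12), 0] [0.45, 0.03, 0.29, 0, np.float64(-0.12), 0]
[0.47, 0.03, 0.26, 0, np.float64(-0.12), 0] [0.48, 0.03, 0.22, 0, np.float64(-0.12), 0] [0.49, 0.03, 0.19, 0, np.float64(-0.11), 0] [0.5, 0.03, 0.15, 0, np.float64(-0.11), 0] [0.49, 0.03, 0.12, 0, np.float64(-0.11), 0] [0.48, 0.03, 0.08, 0, np.float64(-0.11), 0] [0.47, 0.02, 0.05, 0, np.float64(-0.1), 0] [0.45, 0.03, 0.02, 0, np.float64(-0.1), 0]
[0.43, 0.03, 0.0, 0, np.float64(-0.09), 0] [0.4, 0.02, -0.02, 0, np.float64(-0.09), 0] [0.38, 0.03, -0.04, 0, np.float64(-0.08), 0] [0.34, 0.02, -0.06, 0, np.float64(-0.08), 0] [0.31, 0.02, -0.06, 0, np.float64(-0.07), 0] [0.28, 0.01, -0.07, 0, np.float64(-0.06), 0] [0.25, 0.02, -0.06, 0, np.float64(-0.06), 0] [0.21, 0.01, -0.07, 0, np.float64(-0.05), 0]
[0.25355674 0.01550819 0.1490086 ]
```

>>> send_rows(moves=[0.04,0,0.22,0,-0.05,0,1,0.06,0.01,0.24,0,-0.06,0,1,0.08,0,0.28,0,-0.06,0,1,0.09,0.01,0.3,0,-0.07,0,1,0.12,0,0.32,0,-0.08,0,1,0.14,0.01,0.34,0,-0.08,0,1,0.17,0.01,0.36,0,-0.09,0,1,0.21,0.02,0.38,0,-0.09,0,1])

```text
time: 9.15
ee_pos: [0.4131, 0.2907, 0.223]
tcp_rot: [175.1, 0.4, 94.6]
wrist_force: [-6.1, 1.1, 1.4]
opening: 0.009
grasp_force: 24.6
```

>>> send_rows(moves=[0.23,0.01,0.38,0,-0.1,0,1,0.27,0.02,0.38,0,-0.1,0,1,0.31,0.01,0.38,0,-0.11,0,1,0.33,0.03,0.37,0,-0.11,0,1,0.38,0.02,0.36,0,-0.11,0,1,0.4,0.02,0.34,0,-0.11,0,1,0.43,0.03,0.31,0,-0.12,0,1,0.45,0.03,0.29,0,-0.12,0,1])

```text
time: 10.15
ee_pos: [0.4838, 0.2951, 0.2941]
tcp_rot: [167.4, 0.9, 94.5]
wrist_force: [-3.4, 1.9, 1.8]
opening: 0.0091
grasp_force: 25.4
```

>>> send_rows(moves=[0.47,0.03,0.26,0,-0.12,0,1,0.48,0.03,0.22,0,-0.12,0,1,0.49,0.03,0.19,0,-0.11,0,1,0.5,0.03,0.15,0,-0.11,0,1,0.49,0.03,0.12,0,-0.11,0,1,0.48,0.03,0.08,0,-0.11,0,1,0.47,0.02,0.05,0,-0.1,0,1,0.45,0.03,0.02,0,-0.1,0,1])

```text
time: 11.15
ee_pos: [0.5803, 0.3009, 0.3195]
tcp_rot: [159.9, 1.6, 94.3]
wrist_force: [-1.6, 2.2, 4.2]
opening: 0.0088
grasp_force: 26.5
```

>>> send_rows(moves=[0.43,0.03,0,0,-0.09,0,1,0.4,0.02,-0.02,0,-0.09,0,1,0.38,0.03,-0.04,0,-0.08,0,1,0.34,0.02,-0.06,0,-0.08,0,1,0.31,0.02,-0.06,0,-0.07,0,1,0.28,0.01,-0.07,0,-0.06,0,1,0.25,0.02,-0.06,0,-0.06,0,1,0.21,0.01,-0.07,0,-0.05,0,1])

```text
time: 12.15
ee_pos: [0.645, 0.3047, 0.3102]
tcp_rot: [154.9, 1.9, 94.1]
wrist_force: [-2.6, 1.3, 3.7]
opening: 0.0087
grasp_force: 26.3
```

>>> send_rows(moves=[0,0,0,0,0,0,1,0,0,0,0,0,0,1])

```text
time: 12.4
ee_pos: [0.6446, 0.3047, 0.3102]
tcp_rot: [155.0, 1.9, 94.1]
wrist_force: [0.5, 2.2, 0.0]
opening: 0.009
grasp_force: 25.8
```

>>> send_rows(moves=[0.06,0,-0.02,0,0,0,1,0.06,0,-0.02,0,0,0,1,0,0,0,0,0,0,1])

```text
time: 12.78
ee_pos: [0.6453, 0.3048, 0.31]
tcp_rot: [155.1, 1.9, 94.3]
wrist_force: [-20.4, -1.7, 6.6]
opening: 0.0093
grasp_force: 27.4
```

```bash
python3 - <<'E'
from h import *
o=bot.get_obs();print(o['ee_pos'],o['wrist_force'])
S=cam('side','s1.png');x=S['color'][0:230,180:420,::-1]
cv2.imwrite('pics/s1c.png',cv2.resize(x,None,fx=2.5,fy=2.5))
E
```

```text
[0.6452751  0.30476523 0.30998033] [-20.42972152  -1.70417047   6.60585935]
```

View pics/s1c.png

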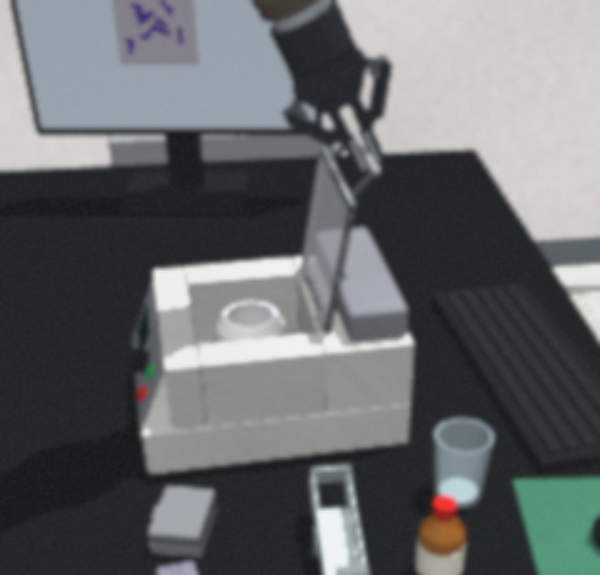

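>>> send_rows(moves=[-0.06,0,0.02,0,0,0,0.4,0,0,0,0,0,0,0.4,0,0,0,0,0,0,0.4,-0.17,0,0.36,0,0,0,0.4,-0.17,0,0.36,0,0,0,0.4,-0.17,0,0.36,0,0,0,0.4,-0.17,0,0.36,0,0,0,0.4,-0.1,0,0.6,0,0,0,0.4])

```text
time: 13.82
ee_pos: [0.6261, 0.3047, 0.3613]
tcp_rot: [155.0, 2.0, 94.2]
wrist_force: [0.7, 0.0, -0.3]
opening: 0.026
grasp_force: 0.0
```

>>> send_rows(moves=[-0.3,-1,0,0,0.365,0,0,-0.3,-1,0,0,0.365,0,-1,-0.3,-1,0,0,0.365,0,-1,-0.3,-1,0,0,0.365,0,-1,-0.3,-1,0,0,0.365,0,-1,-0.3,-1,0,0,0.365,0,-1,-0.3,-1,0,0,0.365,0,-1,-0.3,-1,0,0,0.365,0,-1])

```text
time: 14.82
ee_pos: [0.5662, 0.1041, 0.3614]
tcp_rot: [-179.9, -0.0, 94.6]
wrist_force: [0.1, 0.6, 0.5]
opening: 0.0852
grasp_force: 0.0
```

```bash
python3 - <<'E'
from h import *
o=bot.get_obs();print(o['ee_pos'],o['tcp_rot'],o['q'])
T=cam('top');S=cam('side','s2.png')
for q,z in(('jar_mouth',.135),('guard_handle',.323)):
  for n,c in(('top',T),('side',S)):
    print(q,n,[(d['pixel'],round(d['p'],2),at_z(c,d['pixel'],z)) for d in bot.landmark_of(n,q)[:3]])
E
```

```text
[0.56617285 0.10405515 0.36141887] [-1.79940920e+02 -1.33647355e-02  9.45892542e+01] [1.04044511e+01 1.47512618e+01 3.63411299e+01 1.11647290e+02
 1.92819970e-02 9.58151803e+01]
jar_mouth top [([205.8, 217.8], 0.79, array([0.50314829, 0.29722687, 0.135     ]))]
jar_mouth side [([282.2, 122.5], 0.83, array([0.50921664, 0.30820852, 0.135     ])), ([336.2, 321.1], 0.69, array([ 0.55335031, -0.39020096,  0.135     ])), ([299.2, 305.2], 0.26, array([ 0.49363217, -0.34982863,  0.135     ]))]
guard_handle top [([187.5, 158.5], 0.6, array([0.6401576 , 0.29745564, 0.323     ])), ([281.5, 201.8], 0.59, array([0.52115228, 0.04993223, 0.323     ])), ([385.0, 203.6], 0.35, array([ 0.51233658, -0.21688307,  0.323     ]))]
guard_handle side [([324.3, 61.4], 0.61, array([0.63530063, 0.29692701, 0.323     ])), ([253.6, 211.2], 0.33, array([ 0.43278591, -0.29940058,  0.323     ]))]
```

>>> send_rows(moves=[-0.09,-1,-0.2,0,0,0.63,-1,-0.09,-1,-0.2,0,0,0.63,-1,-0.09,-1,-0.2,0,0,0.63,-1,-0.09,-1,-0.2,0,0,0.63,-1,-0.09,-1,-0.2,0,0,0.63,-1,-0.09,-1,-0.2,0,0,0.63,-1,-0.09,-1,-0.2,0,0,0.63,-1,-0.09,-1,-0.2,0,0,0.63,-1])

```text
time: 16.12
ee_pos: [0.5486, -0.0951, 0.3209]
tcp_rot: [180.0, 0.1, 138.2]
wrist_force: [0.3, 0.2, -0.1]
opening: 0.0854
grasp_force: 0.0
```

>>> send_rows(moves=[-0.09,-1,-0.2,0,0,0.63,-1,-0.09,-1,-0.2,0,0,0.63,-1,-0.09,-1,-0.2,0,0,0.63,-1,-0.09,-1,-0.2,0,0,0.63,-1,-0.09,-1,-0.2,0,0,0.63,-1,-0.09,-1,-0.2,0,0,0.63,-1,-0.09,-1,-0.2,0,0,0.63,-1,-0.09,-1,-0.2,0,0,0.63,-1])

```text
time: 17.12
ee_pos: [0.531, -0.2952, 0.2809]
tcp_rot: [-180.0, 0.1, -178.5]
wrist_force: [-0.1, -0.7, -0.5]
opening: 0.0854
grasp_force: 0.0
```

```bash
python3 - <<'E'
from h import *
np.set_printoptions(precision=4,suppress=True)
o=bot.get_obs();print(o['ee_pos'],o['tcp_rot'],o['q'])
W=cam('wrist','w1.png')
for d in bot.landmark_of('wrist','ball0'): print(np.round(d['pixel']),round(d['p'],2),at_z(W,d['pixel'],.0165))
for q,z in(('chute_grip',.07),('chute_spout',.032),('chute',0)):
    print(q,[(d['pixel'],round(d['p'],2),at_z(W,d['pixel'],z)) for d in bot.landmark_of('wrist',q)[:3]])
E
```

```text
[ 0.531  -0.2952  0.2809] [-179.9672    0.0539 -178.5339] [-29.0684  14.7996  26.9025 102.0398  -0.0009 -30.5345]
[329.  60.] 0.83 [ 0.4033 -0.2854  0.0165]
[264.  65.] 0.82 [ 0.4108 -0.3619  0.0165]
[342. 138.] 0.75 [ 0.4914 -0.2662  0.0165]
[344. 186.] 0.57 [ 0.5531 -0.2618  0.0165]
[299. 194.] 0.55 [ 0.5653 -0.32    0.0165]
[244. 146.] 0.52 [ 0.5048 -0.3891  0.0165]
chute_grip [([477.4, 207.2], 0.8, array([ 0.5618, -0.1118,  0.07  ]))]
chute_spout [([598.8, 205.5], 0.58, array([0.5664, 0.0615, 0.032 ]))]
chute [([458.7, 194.2], 0.87, array([ 0.5641, -0.1037,  0.    ]))]
```

View pics/w1.png

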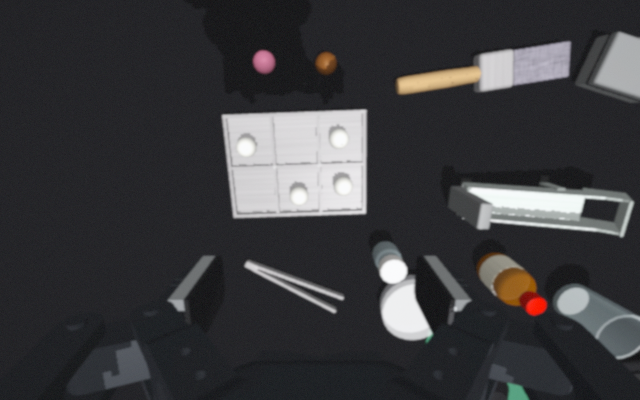

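>>> send_rows(moves=[0.34,-0.25,-1,0,0,0,0,0.34,-0.25,-1,0,0,0,0,0.34,-0.25,-1,0,0,0,0,0.34,-0.25,-1,0,0,0,0,0,0,-1,0,0,0,0,0,0,-1,0,0,0,0,0,0,-1,0,0,0,0,0,0,-1,0,0,0,0], squeeze=30)

```text
time: 18.38
ee_pos: [0.5652, -0.319, 0.0807]
tcp_rot: [-180.0, 0.1, -178.8]
wrist_force: [0.3, -0.1, 0.1]
opening: 0.0427
grasp_force: 0.0
```

```bash
python3 - <<'E'
from h import *
o=bot.get_obs();print(o['ee_pos'],o['opening'])
W=cam('wrist','w2.png')
for d in bot.landmark_of('wrist','ball0'): print(np.round(d['pixel']),round(d['p'],2),at_z(W,d['pixel'],.0165))
print('proj TCP',proj(W,o['ee_pos']))
E
```

```text
[ 0.56519269 -0.31897079  0.08067138] 0.04266127759102467
[398. 110.] 0.95 [ 0.49305449 -0.27101336  0.0165    ]
[211. 127.] 0.88 [ 0.50576354 -0.38668413  0.0165    ]
[317. 218.] 0.77 [ 0.56457619 -0.31918037  0.0165    ]
[404. 203.] 0.66 [ 0.55243679 -0.26176403  0.0165    ]
proj TCP [317.22573096 261.47452828]
```

View pics/w2.png

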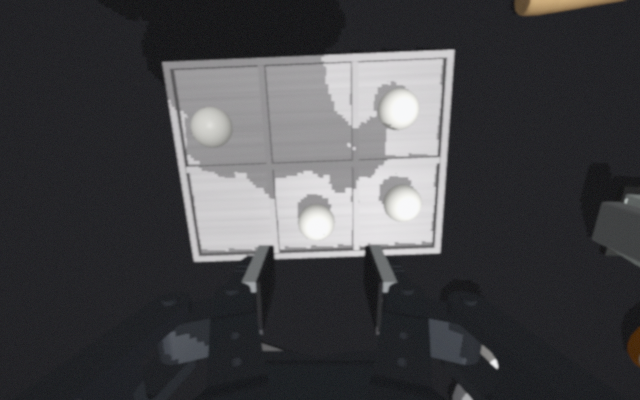

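>>> send_rows(moves=[0,0,-0.95,0,0,0,0,0,0,-0.95,0,0,0,0,0,0,-0.95,0,0,0,0,0,0,0,0,0,0,1,0,0,0,0,0,0,1,0,0,0,0,0,0,1,0,0,0,0,0,0,1])

```text
time: 19.35
ee_pos: [0.5648, -0.3204, 0.0102]
tcp_rot: [-180.0, 0.0, -178.8]
wrist_force: [-0.3, 0.3, 0.2]
opening: 0.0223
grasp_force: 29.4
```

>>> send_rows(moves=[0,0,0.6,0,0,0,1,0,0,1,0,0,0,1,0,0.5,1,0,0,0,1,0,1,1,0,0,0,1,0,1,0.8,0,0,0,1,0,1,0,0,0,0,1,0,1,0,0,0,0,1,0,1,0,0,0,0,1])

```text
time: 20.35
ee_pos: [0.5641, -0.1809, 0.1185]
tcp_rot: [180.0, -0.1, -178.8]
wrist_force: [0.1, 0.4, -1.1]
opening: 0.0227
grasp_force: 29.4
```

>>> send_rows(moves=[0,1,0,0,0,0,1,0,1,0,0,0,0,1,0,1,0,0,0,0,1,0,1,0,0,0,0,1,0,1,0,0,0,0,1,0,1,0,0,0,0,1,0,1,0,0,0,0,1])

```text
time: 21.22
ee_pos: [0.5637, -0.0061, 0.1184]
tcp_rot: [180.0, -0.1, -178.8]
wrist_force: [0.3, 0.8, -0.3]
opening: 0.0231
grasp_force: 29.4
```

```bash
cat > ch.py <<'E'
from h import *
import sys
np.set_printoptions(precision=4,suppress=True)
o=bot.get_obs();print(o['ee_pos'],o['tcp_rot'][2],o['opening'],o['grasp_force'])
for n in('wrist','top','side'):
    W=cam(n,sys.argv[1]+n+'.png')
    for q,z in(('chute_grip',.07),('chute_spout',.032),('chute',0)):
        print(n,q,[(np.round(d['pixel']),round(d['p'],2),at_z(W,d['pixel'],z)[:2]) for d in bot.landmark_of(n,q)[:2]])
    print([(np.round(d['pixel']).tolist(),round(d['p'],2)) for d in bot.landmark_of(n,'ball0')])
E
python3 ch.py c1
```

```text
[ 0.5637 -0.0061  0.1184] -178.75892668404703 0.023050607509035426 29.44005846977234
wrist chute_grip [(array([151., 226.]), 0.62, array([ 0.5652, -0.1106]))]
wrist chute_spout []
wrist chute [(array([203., 200.]), 0.66, array([ 0.5667, -0.1023]))]
[([320.0, 270.0], 0.69)]
top chute_grip [(array([341., 200.]), 0.51, array([ 0.5624, -0.1153]))]
top chute_spout []
top chute [(array([332., 204.]), 0.81, array([ 0.5567, -0.0877]))]
[([382.0, 205.0], 0.59), ([390.0, 220.0], 0.58), ([412.0, 248.0], 0.54), ([425.0, 217.0], 0.5), ([394.0, 248.0], 0.43)]
side chute_grip [(array([321., 233.]), 0.66, array([ 0.5678, -0.1145]))]
side chute_spout [(array([312., 201.]), 0.6, array([0.5691, 0.0485]))]
side chute [(array([320., 250.]), 0.7, array([ 0.5668, -0.106 ])), (array([310., 197.]), 0.55, array([0.5688, 0.1013]))]
[([256.0, 322.0], 0.71), ([308.0, 356.0], 0.7), ([297.0, 306.0], 0.65), ([258.0, 355.0], 0.51), ([326.0, 299.0], 0.46)]
```

View pics/c1wrist.png

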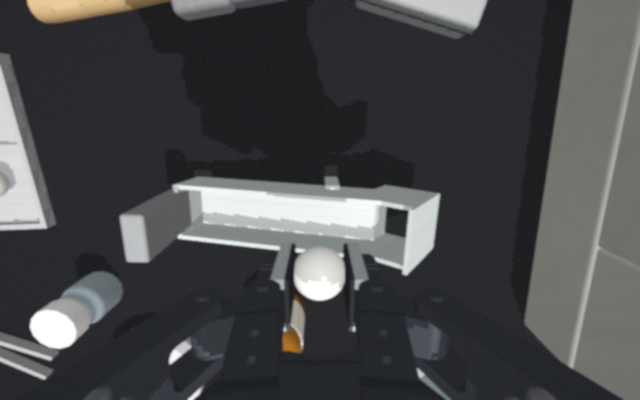

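```bash
python3 - <<'E'
from h import *
np.set_printoptions(precision=4,suppress=True)
W=cam('wrist')
for p,z in(((177,185),.036),((180,237),.036),((378,187),.066),((438,193),.068),((404,271),.068),((128,214),.089),((126,260),.089),((195,185),.04),((192,216),.007+.01)): print(p,at_z(W,p,z))
y=-.105
for yaw in (88,90,92):
  e=np.array([np.cos(np.deg2rad(yaw)),np.sin(np.deg2rad(yaw)),0]);n=np.array([e[1],-e[0],0]);o=np.array([.565,-.104,0])
  print(yaw,[proj(W,o+e*a+n*b+[0,0,c]).round().tolist() for a,b,c in((0,-.0185,.036),(0,.0185,.036),(.136,-.0185,.066),(.136,.0185,.066),(-.0175,-.015,.089),(-.0175,.015,.089))])
E
```

```text
(177, 185) [ 0.5475 -0.1094  0.036 ]
(180, 237) [ 0.5876 -0.1112  0.036 ]
(378, 187) [0.5391 0.0293 0.066 ]
(438, 193) [0.5417 0.0664 0.068 ]
(404, 271) [0.5957 0.0503 0.068 ]
(128, 214) [ 0.5525 -0.1151  0.089 ]
(126, 260) [ 0.581  -0.1203  0.089 ]
(195, 185) [ 0.5463 -0.0949  0.04  ]
(192, 216) [ 0.5771 -0.1084  0.017 ]
88 [[185.0, 184.0], [188.0, 232.0], [382.0, 206.0], [376.0, 259.0], [117.0, 209.0], [123.0, 257.0]]
90 [[184.0, 184.0], [189.0, 232.0], [381.0, 198.0], [377.0, 252.0], [116.0, 210.0], [124.0, 258.0]]
92 [[184.0, 184.0], [190.0, 232.0], [381.0, 191.0], [379.0, 246.0], [115.0, 211.0], [125.0, 259.0]]
```

>>> send_rows(moves=[-0.08,-0.12,-0.96,0,0,0,1,0,0,-0.96,0,0,0,1,0,0,-0.9,0,0,0,1,0,0,0,0,0,0,0.6,0,0,0,0,0,0,0.3,0,0,0,0,0,0,0.1,0,0,0,0,0,0,0.1,0,0,0.8,0,0,0,0.1])

```text
time: 23.02
ee_pos: [0.5618, -0.0107, 0.0683]
tcp_rot: [180.0, -0.1, -178.8]
wrist_force: [-0.1, 0.4, 0.4]
opening: 0.0387
grasp_force: 0.0
```

>>> send_rows(moves=[0,0,1,0,0,0,0,0,0,1,0,0,0,0,0,0,0.3,0,0,0,0])

```text
time: 23.4
ee_pos: [0.5634, -0.0107, 0.1284]
tcp_rot: [-180.0, 0.2, -178.8]
wrist_force: [0.2, 0.5, -0.4]
opening: 0.0429
grasp_force: 0.0
```

```bash
python3 ch.py c2
```

```text
[ 0.5634 -0.0107  0.1284] -178.7826620303997 0.04286598067626785 0.0
wrist chute_grip [(array([163., 223.]), 0.95, array([ 0.5663, -0.1128]))]
wrist chute_spout [(array([  7., 180.]), 0.34, array([ 0.5484, -0.2457]))]
wrist chute [(array([213., 195.]), 0.63, array([ 0.5656, -0.1019]))]
[([217.0, 201.0], 0.85), ([8.0, 180.0], 0.59)]
top chute_grip [(array([342., 194.]), 0.74, array([ 0.5817, -0.1189]))]
top chute_spout []
top chute [(array([336., 200.]), 0.52, array([ 0.5701, -0.1013])), (array([363., 176.]), 0.3, array([ 0.6522, -0.1937]))]
[([211.0, 221.0], 0.64), ([388.0, 217.0], 0.6), ([392.0, 250.0], 0.51), ([385.0, 203.0], 0.45), ([425.0, 215.0], 0.39), ([332.0, 201.0], 0.38), ([414.0, 250.0], 0.36)]
side chute_grip [(array([322., 231.]), 0.77, array([ 0.5706, -0.1085]))]
side chute_spout [(array([310., 199.]), 0.74, array([0.5644, 0.0577]))]
side chute [(array([321., 251.]), 0.6, array([ 0.5699, -0.1071]))]
[([255.0, 352.0], 0.66), ([310.0, 359.0], 0.63), ([326.0, 302.0], 0.61), ([300.0, 305.0], 0.58), ([257.0, 321.0], 0.44)]
```

View pics/c2wrist.png

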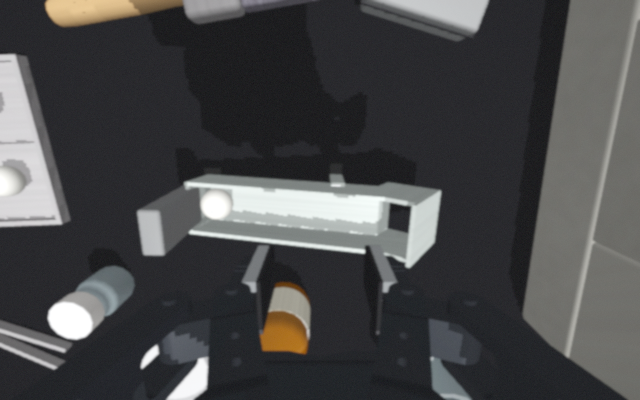

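>>> send_rows(moves=[-0.055,-1,0,0,0,0,0,-0.055,-1,0,0,0,0,0,-0.055,-1,0,0,0,0,0,-0.055,-1,0,0,0,0,0,-0.055,-1,0,0,0,0,0,-0.055,-1,0,0,0,0,0,-0.055,-1,0,0,0,0,0,-0.055,-1,0,0,0,0,0])

```text
time: 25.15
ee_pos: [0.5515, -0.2116, 0.1266]
tcp_rot: [-180.0, 0.0, -178.8]
wrist_force: [0.2, 0.3, -0.4]
opening: 0.0428
grasp_force: 0.0
```

>>> send_rows(moves=[0,-1,-0.9,0,0,0,0,0,-1,-0.9,0,0,0,0,0,-0.05,-1,0,0,0,0,0,0,-1,0,0,0,0,0,0,-0.95,0,0,0,0,0,0,0,0,0,0,0])

```text
time: 25.9
ee_pos: [0.5516, -0.2622, 0.0083]
tcp_rot: [-180.0, 0.0, -178.8]
wrist_force: [1.3, -0.3, 0.9]
opening: 0.0428
grasp_force: 0.0
```

>>> send_rows(moves=[0,0,0,0,0,0,1,0,0,0,0,0,0,1,0,0,0,0,0,0,1,0,0,0,0,0,0,1])

```text
time: 26.4
ee_pos: [0.5521, -0.262, 0.0085]
tcp_rot: [-180.0, 0.1, -178.8]
wrist_force: [-0.3, 1.4, 6.0]
opening: 0.023
grasp_force: 29.1
```

>>> send_rows(moves=[0,0,0.6,0,0,0,1,0,0,1,0,0,0,1,0.04,0.5,1,0,0,0,1,0.06,1,1,0,0,0,1,0.06,1,0.8,0,0,0,1,0.06,1,0,0,0,0,1,0.06,1,0,0,0,0,1,0.06,1,0,0,0,0,1])

```text
time: 27.4
ee_pos: [0.56, -0.1238, 0.1185]
tcp_rot: [-180.0, 0.0, -178.8]
wrist_force: [-0.4, 0.2, -1.0]
opening: 0.0232
grasp_force: 29.4
```

>>> send_rows(moves=[0.06,1,0,0,0,0,1,0,1,0,0,0,0,1,0,1,0,0,0,0,1,0,1,0,0,0,0,1,0,0.6,0,0,0,0,1,0,0,0,0,0,0,1])

```text
time: 28.15
ee_pos: [0.5616, -0.0089, 0.1181]
tcp_rot: [-180.0, 0.0, -178.7]
wrist_force: [0.0, 0.5, 0.0]
opening: 0.0227
grasp_force: 29.4
```

```bash
python3 ch.py c3 | grep -v top
```

```text
[ 0.5616 -0.0089  0.1181] -178.709367471634 0.022697614743291582 29.43959265947342
wrist chute_grip [(array([155., 227.]), 0.63, array([ 0.5641, -0.1113]))]
wrist chute_spout []
wrist chute [(array([205., 202.]), 0.71, array([ 0.5672, -0.1041]))]
[([212.0, 209.0], 0.9), ([319.0, 271.0], 0.89), ([276.0, 309.0], 0.33)]
[([390.0, 220.0], 0.62), ([425.0, 220.0], 0.55), ([396.0, 248.0], 0.51), ([416.0, 249.0], 0.43), ([333.0, 201.0], 0.38)]
side chute_grip [(array([322., 234.]), 0.68, array([ 0.5692, -0.1184]))]
side chute_spout [(array([311., 198.]), 0.93, array([0.5652, 0.0597])), (array([255., 212.]), 0.3, array([0.4115, 0.0247]))]
side chute [(array([317., 249.]), 0.69, array([ 0.5606, -0.1012])), (array([353., 230.]), 0.41, array([ 0.6645, -0.047 ]))]
[([257.0, 352.0], 0.71), ([309.0, 358.0], 0.6), ([257.0, 319.0], 0.46), ([300.0, 305.0], 0.4)]
```

>>> send_rows(moves=[0,-0.05,-0.96,0,0,0,1,0,0,-0.96,0,0,0,1,0,0,-0.9,0,0,0,1,0,0,0,0,0,0,0.6,0,0,0,0,0,0,0.3,0,0,0,0,0,0,0.1,0,0,0,0,0,0,0.1,0,0,0.8,0,0,0,0.1])

```text
time: 29.9
ee_pos: [0.5608, -0.0107, 0.0665]
tcp_rot: [180.0, -0.1, -178.8]
wrist_force: [0.7, -0.1, -0.1]
opening: 0.0384
grasp_force: 0.0
```

>>> send_rows(moves=[0,0,1,0,0,0,0,0,0,1,0,0,0,0,0,0,0.4,0,0,0,0])

```text
time: 30.28
ee_pos: [0.5622, -0.0108, 0.1291]
tcp_rot: [-180.0, 0.1, -178.8]
wrist_force: [0.1, 0.1, -0.7]
opening: 0.0425
grasp_force: 0.0
```

```bash
python3 ch.py c4 | head -6
```

```text
[ 0.5622 -0.0108  0.1291] -178.78590485119327 0.04253378492917348 0.0
wrist chute_grip [(array([166., 224.]), 0.69, array([ 0.5662, -0.1113])), (array([211., 197.]), 0.49, array([ 0.5469, -0.0799]))]
wrist chute_spout []
wrist chute [(array([213., 199.]), 0.63, array([ 0.5678, -0.1027])), (array([246., 202.]), 0.36, array([ 0.5705, -0.0738]))]
[([217.0, 204.0], 0.87), ([247.0, 202.0], 0.55)]
top chute_grip [(array([343., 199.]), 0.59, array([ 0.5633, -0.1229]))]
```

>>> send_rows(moves=[-0.3,-1,0,0,0,0,0,-0.3,-1,0,0,0,0,0,-0.3,-1,0,0,0,0,0,-0.3,-1,0,0,0,0,0,-0.3,-1,0,0,0,0,0,-0.3,-1,0,0,0,0,0,-0.3,-1,0,0,0,0,0,-0.3,-1,0,0,0,0,0])

```text
time: 32.02
ee_pos: [0.5013, -0.2116, 0.1274]
tcp_rot: [-180.0, 0.0, -178.8]
wrist_force: [0.5, 0.0, 0.4]
opening: 0.0428
grasp_force: 0.0
```

>>> send_rows(moves=[-0.3,-1,-0.9,0,0,0,0,-0.06,-1,-0.9,0,0,0,0,0,-0.4,-1,0,0,0,0,0,0,-0.5,0,0,0,0,0,0,0,0,0,0,0])

```text
time: 32.65
ee_pos: [0.4922, -0.2701, 0.0442]
tcp_rot: [180.0, -0.1, -178.8]
wrist_force: [0.1, 0.1, 0.5]
opening: 0.0427
grasp_force: 0.0
```

```bash
python3 - <<'E'
from h import *
print(bot.get_obs()['ee_pos'])
W=cam('wrist')
for d in bot.landmark_of('wrist','ball0'): print(np.round(d['pixel']),round(d['p'],2),at_z(W,d['pixel'],.0165))
E
```

```text
[ 0.49216023 -0.27013434  0.04420573]
[112. 258.] 0.89 [ 0.50579273 -0.38810309  0.0165    ]
[603. 360.] 0.83 [ 0.57107314 -0.08580152  0.0165    ]
[316. 243.] 0.69 [ 0.4939522  -0.27061055  0.0165    ]
[284.  76.] 0.67 [ 0.40540941 -0.28834789  0.0165    ]
[138.  78.] 0.59 [ 0.40804648 -0.36054415  0.0165    ]
```

>>> send_rows(moves=[0.04,0,-0.7,0,0,0,0,0,0,-0.7,0,0,0,0,0,0,0,0,0,0,0,0,0,0,0,0,0,1,0,0,0,0,0,0,1,0,0,0,0,0,0,1,0,0,0,0,0,0,1])

```text
time: 33.62
ee_pos: [0.4936, -0.2708, 0.0098]
tcp_rot: [-180.0, 0.0, -178.8]
wrist_force: [0.7, 0.2, 0.1]
opening: 0.0228
grasp_force: 29.4
```

>>> send_rows(moves=[0,0,0.6,0,0,0,1,0,0,1,0,0,0,1,0.2,0.5,1,0,0,0,1,0.3,1,1,0,0,0,1,0.3,1,0.8,0,0,0,1,0.3,1,0,0,0,0,1,0.3,1,0,0,0,0,1,0.3,1,0,0,0,0,1])

```text
time: 34.62
ee_pos: [0.5365, -0.1325, 0.1211]
tcp_rot: [-180.0, 0.1, -178.8]
wrist_force: [1.0, 0.8, -0.5]
opening: 0.0226
grasp_force: 29.4
```

>>> send_rows(moves=[0.3,1,0,0,0,0,1,0.3,1,0,0,0,0,1,0.3,1,0,0,0,0,1,0.1,1,0,0,0,0,1,0,0.9,0,0,0,0,1,0,0,0,0,0,0,1])

```text
time: 35.38
ee_pos: [0.5613, -0.0096, 0.1209]
tcp_rot: [180.0, 0.1, -178.7]
wrist_force: [-0.8, -0.4, -1.0]
opening: 0.0227
grasp_force: 29.5
```

```bash
python3 ch.py c5 | grep -v top
```

```text
[ 0.5613 -0.0096  0.1209] -178.6727335908079 0.022682641489772684 29.45720225572586
wrist chute_grip []
wrist chute_spout []
wrist chute [(array([207., 199.]), 0.56, array([ 0.5646, -0.1036]))]
[([241.0, 204.0], 0.95), ([321.0, 270.0], 0.77), ([214.0, 207.0], 0.67)]
[([423.0, 218.0], 0.54), ([396.0, 250.0], 0.52), ([410.0, 246.0], 0.52), ([342.0, 197.0], 0.49), ([332.0, 201.0], 0.42), ([325.0, 200.0], 0.37)]
side chute_grip [(array([320., 231.]), 0.89, array([ 0.5657, -0.1078])), (array([258., 254.]), 0.44, array([ 0.4201, -0.1595]))]
side chute_spout [(array([312., 200.]), 0.69, array([0.5676, 0.0521])), (array([400., 318.]), 0.64, array([ 0.6993, -0.3381]))]
side chute [(array([254., 212.]), 0.75, array([0.4076, 0.0598])), (array([318., 252.]), 0.67, array([ 0.5626, -0.1092]))]
[([310.0, 358.0], 0.69), ([256.0, 322.0], 0.6), ([257.0, 352.0], 0.57), ([320.0, 230.0], 0.51)]
```

>>> send_rows(moves=[0,0,-0.96,0,0,0,1,0,0,-0.96,0,0,0,1,0,0,-0.96,0,0,0,1,0,0,0,0,0,0,0.6,0,0,0,0,0,0,0.3,0,0,0,0,0,0,0.1,0,0,0,0,0,0,0.1,0,0,0.8,0,0,0,0.1])

```text
time: 37.12
ee_pos: [0.5603, -0.0107, 0.067]
tcp_rot: [180.0, -0.1, -178.8]
wrist_force: [0.3, -0.8, -0.2]
opening: 0.0384
grasp_force: 0.0
```

>>> send_rows(moves=[0,0,1,0,0,0,0,0,0,1,0,0,0,0,0,0,0.4,0,0,0,0])

```text
time: 37.5
ee_pos: [0.5618, -0.0107, 0.1296]
tcp_rot: [-180.0, 0.1, -178.8]
wrist_force: [-0.1, 0.8, 0.1]
opening: 0.0428
grasp_force: 0.0
```

>>> send_rows(moves=[-0.15,-1,0,0,0,0,0,-0.15,-1,0,0,0,0,0,-0.15,-1,0,0,0,0,0,-0.15,-1,0,0,0,0,0,-0.15,-1,0,0,0,0,0,-0.15,-1,0,0,0,0,0,-0.15,-1,0,0,0,0,0,-0.15,-1,0,0,0,0,0])

```text
time: 38.5
ee_pos: [0.5307, -0.2115, 0.1272]
tcp_rot: [180.0, -0.0, -178.8]
wrist_force: [0.5, 0.7, -0.2]
opening: 0.0428
grasp_force: 0.0
```

>>> send_rows(moves=[-0.15,-1,0,0,0,0,0,-0.15,-1,0,0,0,0,0,-0.15,-1,0,0,0,0,0,-0.15,-1,-0.4,0,0,0,0,-0.15,-1,-1,0,0,0,0,-0.15,-1,-1,0,0,0,0,-0.15,-1,-1,0,0,0,0,0,-0.1,0,0,0,0,0])

```text
time: 39.5
ee_pos: [0.5031, -0.3885, 0.0398]
tcp_rot: [179.8, -0.2, -178.9]
wrist_force: [0.0, 0.1, -0.2]
opening: 0.0425
grasp_force: 0.0
```

```bash
python3 - <<'E'
from h import *
print(bot.get_obs()['ee_pos'])
W=cam('wrist')
for d in bot.landmark_of('wrist','ball0'): print(np.round(d['pixel']),round(d['p'],2),at_z(W,d['pixel'],.0165))
E
```

```text
[ 0.50312144 -0.38847678  0.03977754]
[376.  59.] 0.82 [ 0.40852165 -0.36223681  0.0165    ]
[322. 246.] 0.7 [ 0.50520749 -0.38573824  0.0165    ]
[524.  57.] 0.59 [ 0.40608792 -0.29193393  0.0165    ]
```

>>> send_rows(moves=[0.08,0.06,-0.6,0,0,0,0,0,0,-0.65,0,0,0,0,0,0,0,0,0,0,0,0,0,0,0,0,0,1,0,0,0,0,0,0,1,0,0,0,0,0,0,1,0,0,0,0,0,0,1])

```text
time: 40.48
ee_pos: [0.5069, -0.3869, 0.0118]
tcp_rot: [-180.0, 0.0, -178.8]
wrist_force: [-0.0, -0.1, 0.6]
opening: 0.0229
grasp_force: 29.4
```

>>> send_rows(moves=[0,0,0.6,0,0,0,1,0,0,1,0,0,0,1,0.14,0.5,1,0,0,0,1,0.14,1,1,0,0,0,1,0.14,1,0.8,0,0,0,1,0.14,1,0,0,0,0,1,0.14,1,0,0,0,0,1,0.14,1,0,0,0,0,1])

```text
time: 41.48
ee_pos: [0.528, -0.2478, 0.1223]
tcp_rot: [-180.0, 0.0, -178.8]
wrist_force: [0.2, 0.5, -0.3]
opening: 0.0229
grasp_force: 29.4
```

>>> send_rows(moves=[0.14,1,0,0,0,0,1,0.14,1,0,0,0,0,1,0.14,1,0,0,0,0,1,0.14,1,0,0,0,0,1,0.14,1,0,0,0,0,1,0.14,1,0,0,0,0,1,0.14,1,0,0,0,0,1,0.14,1,0,0,0,0,1])

```text
time: 42.48
ee_pos: [0.5557, -0.0479, 0.1223]
tcp_rot: [-180.0, 0.0, -178.8]
wrist_force: [0.1, -0.7, -0.1]
opening: 0.0226
grasp_force: 29.4
```

>>> send_rows(moves=[0.14,1,0,0,0,0,1,0.14,0.5,0,0,0,0,1,0,0,0,0,0,0,1])

```text
time: 42.85
ee_pos: [0.5629, -0.0111, 0.1218]
tcp_rot: [-180.0, 0.0, -178.7]
wrist_force: [0.0, 0.7, 0.1]
opening: 0.0224
grasp_force: 29.5
```

```bash
python3 ch.py c6 | grep -v top
```

```text
[ 0.5629 -0.0111  0.1218] -178.7075399478801 0.022403420729865942 29.45475697517395
wrist chute_grip [(array([160., 227.]), 0.66, array([ 0.5663, -0.1118]))]
wrist chute_spout []
wrist chute [(array([209., 196.]), 0.7, array([ 0.5637, -0.1034]))]
[([216.0, 207.0], 0.92), ([275.0, 206.0], 0.82), ([244.0, 202.0], 0.62)]
[([414.0, 246.0], 0.61), ([331.0, 200.0], 0.47), ([327.0, 199.0], 0.47), ([391.0, 247.0], 0.44)]
side chute_grip [(array([319., 232.]), 0.94, array([ 0.5642, -0.1097]))]
side chute_spout [(array([308., 196.]), 0.7, array([0.5592, 0.0723]))]
side chute [(array([318., 250.]), 0.92, array([ 0.5637, -0.1046])), (array([397., 320.]), 0.29, array([ 0.7002, -0.324 ]))]
[([259.0, 354.0], 0.63), ([315.0, 222.0], 0.62), ([257.0, 322.0], 0.4), ([362.0, 197.0], 0.33)]
```

>>> send_rows(moves=[-0.05,0.2,-0.96,0,0,0,1,0,0,-0.96,0,0,0,1,0,0,-0.92,0,0,0,1,0,0,0,0,0,0,0.6,0,0,0,0,0,0,0.4,0,0,0,0,0,0,0.3,0,0,0,0,0,0,0.3,0,0,0.8,0,0,0,0.3])

```text
time: 44.6
ee_pos: [0.5608, -0.0067, 0.0698]
tcp_rot: [180.0, -0.1, -178.8]
wrist_force: [0.9, -0.6, 0.1]
opening: 0.0301
grasp_force: 0.0
```

>>> send_rows(moves=[0,0,1,0,0,0,0,0,-0.4,1,0,0,0,-0.5,0,-0.8,0.4,0,0,0,-0.5,0,0,0,0,0,0,-0.5])

```text
time: 45.1
ee_pos: [0.5619, -0.0383, 0.131]
tcp_rot: [-180.0, 0.1, -178.9]
wrist_force: [0.1, 0.1, -0.8]
opening: 0.0642
grasp_force: 0.0
```

```bash
python3 ch.py c7 ; python3 - <<'E'
import cv2
t=cv2.imread('pics/c7top.png')[180:240,260:360]; w=cv2.imread('pics/c7wrist.png')
cv2.imwrite('pics/c7m.png',cv2.vconcat([w,cv2.resize(t,(640,180))[:180]]))
E
```

```text
[ 0.5619 -0.0383  0.131 ] -178.8833463728978 0.0642034920245563 0.0
wrist chute_grip [(array([209., 225.]), 0.83, array([ 0.5667, -0.1111]))]
wrist chute_spout []
wrist chute [(array([247., 198.]), 0.72, array([ 0.5666, -0.101 ])), (array([255., 205.]), 0.28, array([ 0.5728, -0.0936]))]
[([343.0, 206.0], 0.94), ([280.0, 202.0], 0.84), ([312.0, 207.0], 0.68), ([255.0, 204.0], 0.63)]
top chute_grip [(array([339., 199.]), 0.61, array([ 0.5651, -0.109 ]))]
top chute_spout [(array([284., 200.]), 0.41, array([0.568 , 0.0685]))]
top chute [(array([203., 191.]), 0.69, array([0.6101, 0.346 ])), (array([364., 176.]), 0.59, array([ 0.6521, -0.197 ]))]
[([393.0, 251.0], 0.45), ([416.0, 244.0], 0.39)]
side chute_grip [(array([317., 232.]), 0.62, array([ 0.5596, -0.1097]))]
side chute_spout [(array([308., 198.]), 0.56, array([0.5578, 0.0633]))]
side chute [(array([317., 252.]), 0.93, array([ 0.5598, -0.1091]))]
[([313.0, 217.0], 0.59), ([256.0, 320.0], 0.58), ([257.0, 355.0], 0.47), ([314.0, 220.0], 0.39)]
```

View pics/c7m.png

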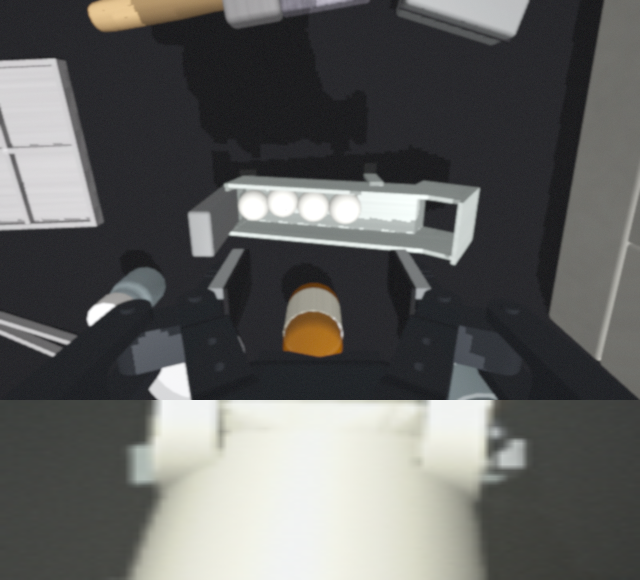

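>>> send_rows(moves=[0.06,-0.97,0,0,0,0,-0.5,0.06,-0.97,0,0,0,0,-0.5,0.06,-0.97,0,0,0,0,-0.5,0,0,-0.8,0,0,0,-0.5,0,0,-0.8,0,0,0,-0.5,0,0,-0.8,0,0,0,-0.5,0,0,-0.75,0,0,0,-0.5,0,0,0,0,0,0,-0.5], squeeze=60)

```text
time: 46.85
ee_pos: [0.5651, -0.1093, 0.0502]
tcp_rot: [180.0, -0.2, -178.8]
wrist_force: [-0.2, -0.4, 0.3]
opening: 0.0643
grasp_force: 0.0
```

>>> send_rows(moves=[0,0,0,0,0,0,0,0,0,0,0,0,0,0.3,0,0,0,0,0,0,0.5,0,0,0,0,0,0,0.7,0,0,0,0,0,0,1,0,0,0,0,0,0,1,0,0,0,0,0,0,1])

```text
time: 47.72
ee_pos: [0.5664, -0.1097, 0.0525]
tcp_rot: [-180.0, 0.1, -178.8]
wrist_force: [-0.8, -0.6, 5.6]
opening: 0.0135
grasp_force: 58.8
```

```bash
python3 ch.py c8; python3 - <<'E'
import cv2
t=cv2.imread('pics/c8side.png')[150:290,230:400]
cv2.imwrite('pics/c8m.png',cv2.resize(t,None,fx=3.5,fy=3.5))
E
```

```text
[ 0.5664 -0.1097  0.0525] -178.79317888401573 0.013501429216865502 58.84698271751404
wrist chute_grip [(array([319., 275.]), 0.86, array([ 0.5643, -0.1088]))]
wrist chute_spout []
wrist chute [(array([335., 221.]), 0.87, array([ 0.5638, -0.0985])), (array([189., 338.]), 0.64, array([ 0.6539, -0.2001]))]
[([445.0, 242.0], 0.98), ([495.0, 242.0], 0.95), ([354.0, 234.0], 0.88), ([398.0, 232.0], 0.75)]
top chute_grip [(array([316., 166.]), 0.39, array([ 0.6711, -0.0381]))]
top chute_spout [(array([281., 201.]), 0.66, array([0.5661, 0.0784]))]
top chute []
[([417.0, 246.0], 0.6), ([394.0, 251.0], 0.53), ([312.0, 203.0], 0.43), ([401.0, 212.0], 0.25)]
side chute_grip [(array([322., 232.]), 0.75, array([ 0.5725, -0.1104]))]
side chute_spout [(array([308., 199.]), 0.81, array([0.5581, 0.0589]))]
side chute [(array([317., 249.]), 0.61, array([ 0.5616, -0.0999])), (array([399., 323.]), 0.4, array([ 0.7026, -0.331 ]))]
[([314.0, 224.0], 0.58), ([258.0, 352.0], 0.55), ([317.0, 232.0], 0.49), ([257.0, 320.0], 0.49), ([312.0, 216.0], 0.39)]
```

View pics/c8m.png

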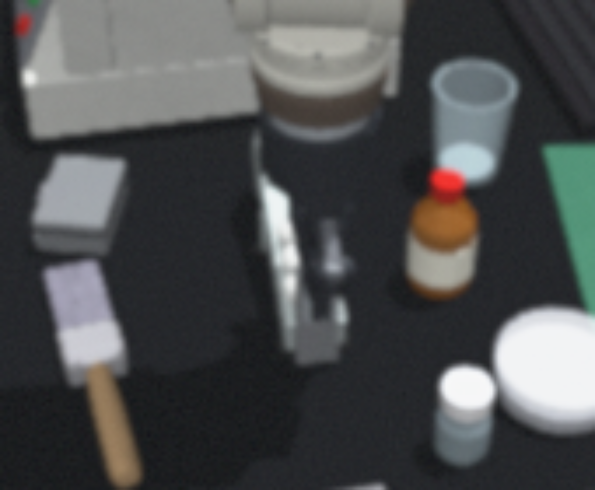

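>>> send_rows(moves=[0,0,0.5,0,0,0,1,0,0,0.9,0,0,0,1,0,0,1,0,0,0,1,0,0,1,0,0,0,1,0,0,1,0,0,0,1,0,0,1,0,0,0,1,0,0,1,0,0,0,1,0,0,0.8,0,0,0,1])

```text
time: 49.48
ee_pos: [0.5659, -0.1094, 0.233]
tcp_rot: [180.0, -0.0, -178.8]
wrist_force: [0.1, 0.6, -2.7]
opening: 0.0131
grasp_force: 58.6
```

>>> send_rows(moves=[-0.2,0.4,0,0,0,0,1,-0.2,0.7,0,0,0,0,1,-0.2,0.9,0,0,0,0,1,-0.2,0.9,0,0,0,0,1,-0.2,0.9,0,0,0,0,1,-0.2,0.9,0,0,0,0,1,-0.2,0.9,0,0,0,0,1,-0.2,0.9,0,0,0,0,1])

```text
time: 50.48
ee_pos: [0.5247, 0.0547, 0.2306]
tcp_rot: [180.0, -0.1, -178.7]
wrist_force: [-0.1, -0.6, -2.5]
opening: 0.0134
grasp_force: 58.6
```

>>> send_rows(moves=[-0.2,0.9,0,0,0,0,1,-0.2,0.8,0,0,0,0,1,-0.2,0.6,0,0,0,0,1,-0.2,0.4,0,0,0,0,1,0,0.2,0,0,0,0,1,0,0,0,0,0,0,1])

```text
time: 51.22
ee_pos: [0.5061, 0.1256, 0.2317]
tcp_rot: [-180.0, 0.0, -178.8]
wrist_force: [0.9, -0.6, -2.9]
opening: 0.013
grasp_force: 58.7
```

```bash
cat > sp.py <<'E'
from h import *
import sys
np.set_printoptions(precision=4,suppress=True)
o=bot.get_obs();print(o['ee_pos'],o['tcp_rot'],o['opening'],o['q'])
from scipy.spatial.transform import Rotation as Rn
R=Rn.from_euler('xyz',o['tcp_rot'],degrees=True).as_matrix()
sp=np.array(o['ee_pos'])+R@np.array([0,.1735,.0205]);print('spout pred',sp)
C={}
for n in('wrist','top','side'):
    C[n]=c=cam(n,sys.argv[1]+n+'.png')
    print(n,'jar',[(np.round(d['pixel']),round(d['p'],2),at_z(c,d['pixel'],.135)[:2]) for d in bot.landmark_of(n,'jar_mouth')[:2]],
     'spout',[(np.round(d['pixel']),round(d['p'],2),at_z(c,d['pixel'],sp[2])[:2]) for d in bot.landmark_of(n,'chute_spout')[:2]],'pred px',proj(c,sp).round(), 'jarpx',proj(c,[.503,.299,.135]).round())
    print([(np.round(d['pixel']).tolist(),round(d['p'],2)) for d in bot.landmark_of(n,'ball0')])
E
python3 sp.py d1
```

```text
[0.5061 0.1256 0.2317] [-179.9943    0.0025 -178.775 ] 0.012977502733123236 [13.9365  1.0564  6.0353 94.9777 -0.0061 12.7115]
spout pred [0.5024 0.299  0.2112]
wrist jar [(array([541., 200.]), 0.6, array([0.4978, 0.2972])), (array([492., 246.]), 0.55, array([0.5372, 0.2664]))] spout [] pred px [635. 245.] jarpx [542. 206.]
[([397.0, 233.0], 0.93), ([443.0, 241.0], 0.87), ([354.0, 237.0], 0.82), ([493.0, 246.0], 0.71)]
top jar [(array([206., 216.]), 0.95, array([0.5083, 0.2964]))] spout [(array([194., 217.]), 0.43, array([0.497 , 0.3097]))] pred px [198. 215.] jarpx [205. 218.]
[([393.0, 251.0], 0.58), ([415.0, 247.0], 0.55)]
side jar [(array([281., 123.]), 0.93, array([0.5057, 0.3056])), (array([279., 102.]), 0.17, array([0.5078, 0.4469]))] spout [(array([280., 102.]), 0.89, array([0.5052, 0.2919]))] pred px [279. 101.] jarpx [280. 124.]
[([258.0, 320.0], 0.58), ([258.0, 353.0], 0.49)]
```

View pics/d1wrist.png

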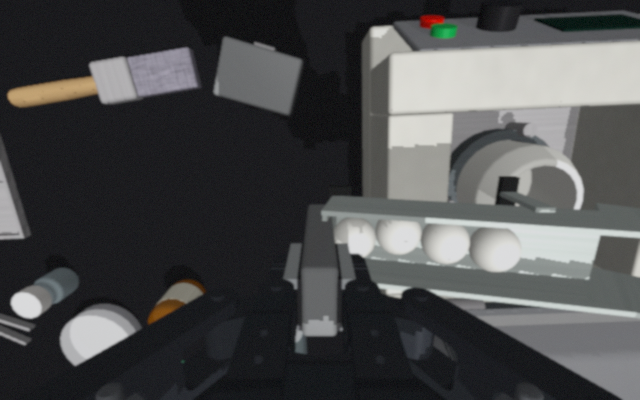

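```bash
cat > tilt.py <<'E'
import numpy as np
yaw=np.deg2rad(91.2);e=np.array([np.cos(yaw),np.sin(yaw),0])
def off(t): return e*(.1735*np.cos(t)-.0205*np.sin(t))+np.array([0,0,-.1735*np.sin(t)-.0205*np.cos(t)])
th=np.linspace(0,.64,25); zz=np.interp(th,[0,.2,.4,.64],[.211,.18,.168,.155])
P=np.array([np.array([0,0,z])-off(t) for t,z in zip(th,zz)])
c=np.round((P-P[0])/.025,2);d=np.diff(c,axis=0)
for i,x in enumerate(d): print(np.round(x,2).tolist(),end='\n' if i%8==7 else ' ')
print(.64/24/.15,P[-1]-P[0])
E
python3 tilt.py
```

```text
[-0.0, 0.02, 0.02] [0.0, 0.03, 0.02] [0.0, 0.04, 0.02] [0.0, 0.04, 0.01] [0.0, 0.04, 0.02] [0.0, 0.05, 0.01] [-0.01, 0.05, 0.02] [0.0, 0.06, 0.06]
[0.0, 0.06, 0.11] [0.0, 0.07, 0.11] [0.0, 0.07, 0.11] [0.0, 0.08, 0.1] [0.0, 0.08, 0.11] [-0.01, 0.09, 0.1] [0.0, 0.09, 0.1] [0.0, 0.09, 0.1]
[0.0, 0.1, 0.1] [0.0, 0.1, 0.1] [-0.01, 0.11, 0.09] [0.0, 0.11, 0.1] [0.0, 0.12, 0.08] [0.0, 0.11, 0.09] [-0.01, 0.13, 0.08] [0.0, 0.12, 0.08]
0.17777777777777778 [-0.00097547  0.04656868  0.04355637]
```

>>> send_rows(moves=[0,0.02,0.02,-0.178,-0.004,0,1,0,0.03,0.02,-0.178,-0.004,0,1,0,0.04,0.02,-0.178,-0.004,0,1,0,0.04,0.01,-0.178,-0.004,0,1,0,0.04,0.02,-0.178,-0.004,0,1,0,0.05,0.01,-0.178,-0.004,0,1,-0.01,0.05,0.02,-0.178,-0.004,0,1])

```text
time: 52.7
ee_pos: [0.5058, 0.1324, 0.2348]
tcp_rot: [-169.2, 0.0, -178.8]
wrist_force: [0.9, -0.1, -3.2]
opening: 0.0131
grasp_force: 58.5
```

```bash
python3 sp.py d2
```

```text
[0.5058 0.1324 0.2348] [-169.1898    0.0101 -178.7788] 0.01312733862906365 [ 20.2167   4.4787   9.3371  98.4053 -10.2183  19.3136]
spout pred [0.5023 0.2989 0.1821]
wrist jar [(array([582., 209.]), 0.77, array([0.4963, 0.2965]))] spout [(array([356., 236.]), 0.66, array([0.5121, 0.1473]))] pred px [634. 245.] jarpx [583. 219.]
[([493.0, 248.0], 0.91), ([398.0, 230.0], 0.89), ([355.0, 234.0], 0.76), ([445.0, 242.0], 0.62), ([32.0, 77.0], 0.56)]
top jar [] spout [(array([278., 160.]), 0.45, array([0.6682, 0.0747]))] pred px [201. 216.] jarpx [205. 218.]
[([414.0, 248.0], 0.51), ([394.0, 247.0], 0.44)]
side jar [(array([279., 123.]), 0.63, array([0.4991, 0.3083]))] spout [(array([279., 112.]), 0.87, array([0.5005, 0.2861]))] pred px [279. 110.] jarpx [280. 124.]
[([257.0, 318.0], 0.58), ([259.0, 351.0], 0.46)]
```

>>> send_rows(moves=[0,0.06,0.06,-0.178,-0.004,0,1,0,0.06,0.11,-0.178,-0.004,0,1,0,0.07,0.11,-0.178,-0.004,0,1,0,0.07,0.11,-0.178,-0.004,0,1,0,0.08,0.1,-0.178,-0.004,0,1,0,0.08,0.11,-0.178,-0.004,0,1,-0.01,0.09,0.1,-0.178,-0.004,0,1,0,0.09,0.1,-0.178,-0.004,0,1])

```text
time: 54.3
ee_pos: [0.5056, 0.1474, 0.255]
tcp_rot: [-156.9, 0.0, -178.8]
wrist_force: [0.4, 0.6, -2.6]
opening: 0.0134
grasp_force: 58.6
```

>>> send_rows(moves=[0,0.09,0.1,-0.178,-0.004,0,1,0,0.1,0.1,-0.178,-0.004,0,1,0,0.1,0.1,-0.178,-0.004,0,1,-0.01,0.11,0.09,-0.178,-0.004,0,1,0,0.11,0.1,-0.178,-0.004,0,1,0,0.12,0.08,-0.178,-0.004,0,1,0,0.11,0.09,-0.178,-0.004,0,1,-0.01,0.13,0.08,-0.178,-0.004,0,1])

```text
time: 55.3
ee_pos: [0.5051, 0.1692, 0.2734]
tcp_rot: [-144.7, 0.0, -178.8]
wrist_force: [0.1, 0.2, -1.7]
opening: 0.0133
grasp_force: 59.3
```

>>> send_rows(moves=[0,0.12,0.08,-0.178,-0.004,0,1,0,0,0,0,0,0,1,0,0,0,0,0,0,1,0,0,0,0,0,0,1,0,0,0,0,0,0,1,0,0,0,0,0,0,1,0,0,0,0,0,0,1,0,0,0,0,0,0,1])

```text
time: 56.3
ee_pos: [0.5051, 0.172, 0.2753]
tcp_rot: [-143.3, 0.0, -178.8]
wrist_force: [-0.0, -0.2, -1.4]
opening: 0.0134
grasp_force: 59.3
```

```bash
python3 sp.py d3; python3 - <<'E'
import cv2
t=cv2.imread('pics/d3side.png')[60:200,220:380];w=cv2.imread('pics/d3wrist.png')
cv2.imwrite('pics/d3m.png',cv2.hconcat([cv2.resize(w,(480,300)),cv2.resize(t,(320,300))]))
E
```

```text
[0.5051 0.172  0.2753] [-143.2766    0.0444 -178.7715] 0.013376969560856149 [ 34.3344  20.658   26.0073 117.4865 -30.0809  39.1386]
spout pred [0.5024 0.2988 0.1551]
wrist jar [(array([627., 229.]), 0.72, array([0.4998, 0.2975])), (array([579., 206.]), 0.3, array([0.4901, 0.2729]))] spout [] pred px [634. 244.] jarpx [629. 235.]
[([618.0, 174.0], 0.77), ([599.0, 234.0], 0.65), ([206.0, 87.0], 0.65), ([577.0, 206.0], 0.55), ([183.0, 93.0], 0.42)]
top jar [(array([206., 217.]), 0.87, array([0.5065, 0.2967]))] spout [(array([202., 219.]), 0.81, array([0.4981, 0.3042]))] pred px [203. 217.] jarpx [205. 218.]
[([396.0, 251.0], 0.47), ([205.0, 219.0], 0.42)]
side jar [(array([279., 126.]), 0.95, array([0.4977, 0.2912]))] spout [(array([280., 120.]), 0.86, array([0.5015, 0.29  ]))] pred px [280. 118.] jarpx [280. 124.]
[([255.0, 321.0], 0.64), ([251.0, 212.0], 0.59), ([278.0, 125.0], 0.5), ([254.0, 354.0], 0.41)]
```

View pics/d3m.png

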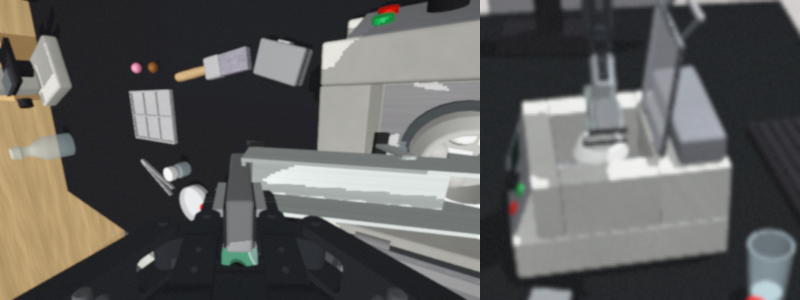

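>>> send_rows(moves=[0,0,0.6,0,0,0,1,0,0,1,0,0,0,1,0,0,0,0.356,0.008,0,1,0,0,0,0.356,0.008,0,1,0,0,0,0.356,0.008,0,1,0,0,0,0.356,0.008,0,1,0,0,0,0.356,0.008,0,1,0,0,0,0.356,0.008,0,1])

```text
time: 57.9
ee_pos: [0.5052, 0.1719, 0.3148]
tcp_rot: [-161.9, 0.1, -178.8]
wrist_force: [0.0, 0.4, -1.5]
opening: 0.0129
grasp_force: 59.3
```

>>> send_rows(moves=[0,-0.2,0,0.356,0.008,0,1,0,-0.2,0,0.356,0.008,0,1,0,-0.2,0,0.356,0.008,0,1,0,-0.2,0,0.356,0.008,0,1,0,-0.2,0,0.356,0.008,0,1,0,-0.2,0,0.356,0.008,0,1])

```text
time: 58.65
ee_pos: [0.5052, 0.1417, 0.315]
tcp_rot: [179.8, 0.1, -178.8]
wrist_force: [-0.3, -0.2, -1.3]
opening: 0.0135
grasp_force: 59.3
```

```bash
python3 sp.py d4
```

```text
[0.5052 0.1417 0.315 ] [ 179.8034    0.0975 -178.7556] 0.013532042195692125 [ 15.5754   4.1709  18.7212 104.4071   0.1663  14.331 ]
spout pred [0.5015 0.3152 0.2951]
wrist jar [(array([469., 178.]), 0.88, array([0.497 , 0.2961]))] spout [] pred px [635. 245.] jarpx [471. 183.]
[([468.0, 176.0], 0.68), ([444.0, 189.0], 0.54)]
top jar [] spout [(array([336., 248.]), 0.5, array([ 0.401 , -0.0894]))] pred px [183. 212.] jarpx [205. 218.]
[([415.0, 246.0], 0.61), ([395.0, 252.0], 0.56)]
side jar [(array([281., 125.]), 0.96, array([0.5054, 0.2926]))] spout [(array([276.,  72.]), 0.81, array([0.5011, 0.3099])), (array([279., 110.]), 0.62, array([0.4951, 0.0836]))] pred px [276.  71.] jarpx [280. 124.]
[([257.0, 355.0], 0.64), ([254.0, 321.0], 0.51)]
```

>>> send_rows(moves=[0.25,-1,-0.3,0,0,0,1,0.25,-1,-0.3,0,0,0,1,0.25,-1,-0.3,0,0,0,1,0.25,-1,-0.3,0,0,0,1,0.25,-1,-0.3,0,0,0,1,0.25,-1,-0.3,0,0,0,1,0.25,-1,-0.3,0,0,0,1,0.25,-1,-0.3,0,0,0,1])

```text
time: 60.25
ee_pos: [0.5553, -0.0587, 0.255]
tcp_rot: [-180.0, -0.0, -178.8]
wrist_force: [0.1, -0.4, -0.6]
opening: 0.0132
grasp_force: 59.3
```

>>> send_rows(moves=[0.22,-0.9,-0.6,0,0,0,1,0.22,-0.8,-1,0,0,0,1,0,-0.36,-1,0,0,0,1,0,0,-1,0,0,0,1,0,0,-1,0,0,0,1,0,0,-1,0,0,0,1,0,0,-1,0,0,0,1,0,0,-0.7,0,0,0,1])

```text
time: 61.25
ee_pos: [0.5658, -0.1093, 0.0715]
tcp_rot: [180.0, -0.1, -178.8]
wrist_force: [0.4, 0.1, -1.1]
opening: 0.0134
grasp_force: 59.3
```

>>> send_rows(moves=[0,0,-0.4,0,0,0,1,0,0,-0.2,0,0,0,1,0,0,0,0,0,0,1])

```text
time: 61.62
ee_pos: [0.5663, -0.1095, 0.0581]
tcp_rot: [-180.0, 0.0, -178.8]
wrist_force: [-0.3, 0.5, -1.2]
opening: 0.0131
grasp_force: 59.3
```

>>> send_rows(moves=[0,0,-0.1,0,0,0,1,0,0,-0.1,0,0,0,1,0,0,0,0,0,0,1])

```text
time: 62.0
ee_pos: [0.566, -0.1095, 0.0527]
tcp_rot: [-180.0, -0.0, -178.8]
wrist_force: [-0.5, 0.4, -1.4]
opening: 0.0133
grasp_force: 59.3
```

>>> send_rows(moves=[0,0,-0.02,0,0,0,1,0,0,0,0,0,0,1])

```text
time: 62.25
ee_pos: [0.5661, -0.1095, 0.0525]
tcp_rot: [-180.0, 0.0, -178.8]
wrist_force: [-0.0, 0.1, -0.0]
opening: 0.0138
grasp_force: 59.4
```

>>> send_rows(moves=[0,0,-0.02,0,0,0,0.5,0,0,0,0,0,0,0,0,0,0,0,0,0,-0.5,0,0,0,0,0,0,-0.5,0,0,0.5,0,0,0,-0.5,0,0,1,0,0,0,-0.5,0,0,1,0,0,0,-0.5,0,0,1,0,0,0,-0.5])

```text
time: 63.25
ee_pos: [0.5662, -0.1095, 0.1412]
tcp_rot: [-180.0, 0.1, -178.8]
wrist_force: [0.2, -0.4, 0.0]
opening: 0.0644
grasp_force: 0.0
```

>>> send_rows(moves=[0.1,1,1,0,0,-0.6325,-0.5,0.1,1,1,0,0,-0.6325,-0.5,0.1,1,1,0,0,-0.6325,-0.5,0.1,1,1,0,0,-0.6325,-0.5,0.1,1,1,0,0,-0.6325,-0.5,0.1,1,1,0,0,-0.6325,-0.5,0.1,1,1,0,0,-0.6325,-0.5,0.1,1,1,0,0,-0.6325,-0.5])

```text
time: 64.25
ee_pos: [0.5858, 0.0913, 0.3412]
tcp_rot: [179.9, 0.0, 137.5]
wrist_force: [1.1, -0.3, 0.1]
opening: 0.0641
grasp_force: 0.0
```

```bash
python3 ch.py e1; python3 - <<'E'
from h import *
for n in('wrist','top','side'):
    c=cam(n)
    print(n,[(np.round(d['pixel']),round(d['p'],2),at_z(c,d['pixel'],.135)[:2]) for d in bot.landmark_of(n,'jar_mouth')[:2]])
    print(n,[(np.round(d['pixel']),round(d['p'],2),at_z(c,d['pixel'],.08).round(3)) for d in bot.landmark_of(n,'ball0')], proj(c,[.502,.299,.08]).round())
E
```

```text
[0.5858 0.0913 0.3412] 137.54913085350938 0.06413600408136155 0.0
wrist chute_grip [(array([201., 253.]), 0.98, array([ 0.563 , -0.1099]))]
wrist chute_spout [(array([291., 163.]), 0.8, array([0.5591, 0.0637])), (array([148., 164.]), 0.46, array([ 0.4242, -0.0869]))]
wrist chute [(array([220., 230.]), 0.79, array([ 0.5619, -0.1001]))]
[([64.0, 237.0], 0.77), ([37.0, 271.0], 0.57)]
top chute_grip [(array([339., 198.]), 0.77, array([ 0.569 , -0.1087]))]
top chute_spout [(array([283., 202.]), 0.75, array([0.5624, 0.0734])), (array([400., 160.]), 0.56, array([ 0.6972, -0.316 ]))]
top chute [(array([334., 202.]), 0.77, array([ 0.5658, -0.0939]))]
[([417.0, 245.0], 0.53), ([392.0, 251.0], 0.49), ([211.0, 211.0], 0.42), ([204.0, 220.0], 0.39), ([216.0, 224.0], 0.27)]
side chute_grip [(array([317., 234.]), 0.59, array([ 0.5582, -0.1145]))]
side chute_spout [(array([311., 195.]), 0.87, array([0.5686, 0.0733])), (array([319., 234.]), 0.33, array([ 0.569 , -0.0784]))]
side chute [(array([316., 249.]), 0.59, array([ 0.5581, -0.1015])), (array([287., 161.]), 0.19, array([0.5164, 0.2943]))]
[([258.0, 354.0], 0.61), ([259.0, 320.0], 0.46)]
wrist []
wrist [(array([ 35., 270.]), 0.79, array([ 0.426, -0.293,  0.08 ])), (array([ 62., 238.]), 0.61, array([ 0.422, -0.226,  0.08 ]))] [409. -14.]
top [(array([206., 218.]), 0.96, array([0.50224958, 0.29811669]))]
top [(array([204., 220.]), 0.6, array([0.503, 0.319, 0.08 ])), (array([390., 248.]), 0.45, array([ 0.407, -0.263,  0.08 ])), (array([413., 247.]), 0.41, array([ 0.409, -0.336,  0.08 ])), (array([213., 213.]), 0.37, array([0.524, 0.289, 0.08 ]))] [210. 220.]
side [(array([282., 124.]), 0.68, array([0.50814443, 0.29719633])), (array([324.,  60.]), 0.58, array([0.71739307, 0.80637549]))]
side [(array([254., 322.]), 0.55, array([ 0.409, -0.338,  0.08 ])), (array([257., 353.]), 0.55, array([ 0.413, -0.4  ,  0.08 ]))] [281. 140.]
```

>>> send_rows(moves=[-0.3,1,0.25,0,0,-0.6325,-0.2,-0.3,1,0.25,0,0,-0.6325,-0.2,-0.3,1,0.25,0,0,-0.6325,-0.2,-0.3,1,0.25,0,0,-0.6325,0.4,-0.3,1,0.25,0,0,-0.6325,0.4,-0.3,1,0.25,0,0,-0.6325,0.4,-0.3,1,0.25,0,0,-0.6325,0.4,-0.3,1,0.25,0,0,-0.6325,0.4])

```text
time: 66.45
ee_pos: [0.5257, 0.2913, 0.3896]
tcp_rot: [180.0, -0.0, 94.1]
wrist_force: [0.2, 0.8, 0.4]
opening: 0.0257
grasp_force: 0.0
```

```bash
python3 - <<'E'
from h import *
o=bot.get_obs();print(o['ee_pos'],o['tcp_rot'],o['opening'])
c=cam('wrist','e2.png');n='wrist'
j=proj(c,[.502,.299,.135]);print(j)
print([(np.round(d['pixel']),round(d['p'],2),at_z(c,d['pixel'],.135)[:2]) for d in bot.landmark_of(n,'jar_mouth')[:2]])
print([(np.round(d['pixel']),round(d['p'],2),at_z(c,d['pixel'],.08).round(3)) for d in bot.landmark_of(n,'ball0')], proj(c,[.502,.299,.08]).round())
print([(np.round(d['extent']),round(d['p'],2)) for d in bot.boxes_of(n,'ball0')])
print([(np.round(d['pixel']),round(d['p'],2),at_z(c,d['pixel'],.323)) for d in bot.landmark_of(n,'guard_handle')[:2]])
g=cv2.cvtColor(c['color'],cv2.COLOR_RGB2GRAY);u,v=np.round(proj(c,[.502,.299,.067])).astype(int);print(u,v)
s=g[max(0,v-32):v+33:3,max(0,u-36):u+37:3]
for r in s: print(' '.join('%3d'%x for x in r))
E
```

```text
[0.52574336 0.2913312  0.38955368] [ 1.79990297e+02 -3.38387206e-03  9.40624988e+01] 0.02566172380043033
[300.52513138 163.14966169]
[(array([298., 163.]), 0.82, array([0.49909739, 0.2993533 ]))]
[(array([284., 160.]), 0.65, array([0.476, 0.293, 0.08 ])), (array([301., 176.]), 0.54, array([0.501, 0.272, 0.08 ])), (array([317., 161.]), 0.47, array([0.522, 0.294, 0.08 ])), (array([303., 142.]), 0.46, array([0.501, 0.32 , 0.08 ]))] [303. 157.]
[(array([292., 165., 308., 183.]), 0.82), (array([279., 153., 297., 174.]), 0.64), (array([312., 152., 320., 174.]), 0.51), (array([298., 141., 310., 153.]), 0.42), (array([192.,  54., 510., 296.]), 0.23)]
[(array([486., 210.]), 0.68, array([0.63788058, 0.30583456, 0.323     ]))]
303 156
186 184 184 184 187 171 141 115 110 107 108 107 108 110 110 108 124 164 185 142 133 132 132 133 134
185 184 184 180 146 110 108 105 108 114 117 121 119 114 111 106 109 108 132 133 157 144 132 132 133
187 184 172 125 108 108 115 137 158 174 186 188 180 166 148 129 112 107  94 163 184 162 131 132 132
186 173 123 105 105 132 178 195 200 202 205 206 206 206 204 189 15
[... 1133 characters left out ...]

103 164 213 200 160 205 200 204 203 183 212 221 219 199 179 155 160 160 206 216 195 167  71 106 129
102 150 198 211 147 191 223 222 187 201 223 224 224 217 176 182 172 179 218 209 192 140  75 122 128
132 126 170 219 179 145 197 219 189 204 223 224 224 211 168 188 187 198 221 195 181  85  94 127 128
179 123 151 197 217 158 144 177 189 189 219 223 218 161 175 181 167 217 209 185 152  80 118 127 129
168 161 122 154 208 216 160 140 144 143 178 188 164 141 146 153 213 216 185 169 101 109 124 128 128
133 134 139 135 158 206 220 190 145 125 125 124 126 143 181 219 214 184 170 118 117 126 124 126 128
132 131 132 174 146 150 189 215 220 210 203 202 210 220 219 202 176 159 119 120 124 126 124 128 128
```

>>> send_rows(moves=[0.5,0.07,-0.14,0,-0.365,0,0.4,0.5,0.07,-0.14,0,-0.365,0,0.4,0.5,0.07,-0.14,0,-0.365,0,0.4,0.5,0.07,-0.14,0,-0.365,0,0.4,0.5,0.07,-0.14,0,-0.365,0,0.4,0.5,0.07,-0.14,0,-0.365,0,0.4,0.5,0.07,-0.14,0,-0.365,0,0.4,0.5,0.07,-0.14,0,-0.365,0,0.4], squeeze=25)

```text
time: 67.7
ee_pos: [0.6266, 0.3032, 0.3611]
tcp_rot: [154.9, 1.9, 93.8]
wrist_force: [-0.2, 0.3, -0.4]
opening: 0.0257
grasp_force: 0.0
```

>>> send_rows(moves=[0,0,0,0,0,0,0.4])

```text
time: 67.82
ee_pos: [0.6258, 0.3033, 0.3606]
tcp_rot: [155.0, 1.9, 93.8]
wrist_force: [-0.6, 1.1, 0.0]
opening: 0.0258
grasp_force: 0.0
```

>>> send_rows(moves=[0.1,0,-0.6,0,0,0,0.4,0.17,0,-0.36,0,0,0,0.4,0.17,0,-0.36,0,0,0,0.4,0.17,0,-0.36,0,0,0,0.4,0.17,0,-0.33,0,0,0,0.4,0,0,0,0,0,0,0.4])

```text
time: 68.58
ee_pos: [0.6456, 0.3043, 0.3098]
tcp_rot: [155.0, 1.8, 93.8]
wrist_force: [-0.1, 1.0, 0.9]
opening: 0.0253
grasp_force: 0.0
```

>>> send_rows(moves=[0,0,0,0,0,0,0.6,0,0,0,0,0,0,0.8,0,0,0,0,0,0,1,0,0,0,0,0,0,1])

```text
time: 69.08
ee_pos: [0.6446, 0.3045, 0.3112]
tcp_rot: [155.0, 1.8, 93.9]
wrist_force: [-6.5, -1.3, -0.7]
opening: 0.009
grasp_force: 24.4
```

>>> send_rows(moves=[-0.21,-0.01,0.07,0,0.05,0,1,-0.25,-0.02,0.06,0,0.06,0,1,-0.28,-0.01,0.07,0,0.06,0,1,-0.31,-0.02,0.06,0,0.07,0,1,-0.34,-0.02,0.06,0,0.08,0,1,-0.38,-0.03,0.04,0,0.08,0,1,-0.4,-0.02,0.02,0,0.09,0,1,-0.43,-0.03,0,0,0.09,0,1])

```text
time: 70.08
ee_pos: [0.5801, 0.3005, 0.3215]
tcp_rot: [159.9, 1.4, 94.0]
wrist_force: [0.6, -0.9, 1.3]
opening: 0.0088
grasp_force: 25.4
```

>>> send_rows(moves=[-0.45,-0.03,-0.02,0,0.1,0,1,-0.47,-0.02,-0.05,0,0.1,0,1,-0.48,-0.03,-0.08,0,0.11,0,1,-0.49,-0.03,-0.12,0,0.11,0,1,-0.5,-0.03,-0.15,0,0.11,0,1,-0.49,-0.03,-0.19,0,0.11,0,1,-0.48,-0.03,-0.22,0,0.12,0,1,-0.47,-0.03,-0.26,0,0.12,0,1])

```text
time: 71.08
ee_pos: [0.4839, 0.2947, 0.2927]
tcp_rot: [167.6, 0.9, 94.1]
wrist_force: [0.2, -3.4, 0.3]
opening: 0.0088
grasp_force: 26.0
```

>>> send_rows(moves=[-0.45,-0.03,-0.29,0,0.12,0,1,-0.43,-0.03,-0.31,0,0.12,0,1,-0.4,-0.02,-0.34,0,0.11,0,1,-0.38,-0.02,-0.36,0,0.11,0,1,-0.33,-0.03,-0.37,0,0.11,0,1,-0.31,-0.01,-0.38,0,0.11,0,1,-0.27,-0.02,-0.38,0,0.1,0,1,-0.23,-0.01,-0.38,0,0.1,0,1])

```text
time: 72.08
ee_pos: [0.4144, 0.2905, 0.2223]
tcp_rot: [175.1, 0.4, 94.2]
wrist_force: [-0.5, -1.0, -0.5]
opening: 0.0086
grasp_force: 26.1
```

>>> send_rows(moves=[-0.21,-0.02,-0.38,0,0.09,0,1,-0.17,-0.01,-0.36,0,0.09,0,1,-0.14,-0.01,-0.34,0,0.08,0,1,-0.12,0,-0.32,0,0.08,0,1,-0.09,-0.01,-0.3,0,0.07,0,1,-0.08,0,-0.28,0,0.06,0,1])

```text
time: 72.82
ee_pos: [0.3944, 0.2892, 0.173]
tcp_rot: [179.1, 0.1, 94.2]
wrist_force: [-1.2, -0.2, -0.6]
opening: 0.0091
grasp_force: 26.1
```

Remaining about 11 mm down, slowly onto the stop.

>>> send_rows(moves=[-0.04,0,-0.16,0,0.05,0,1,-0.03,0,-0.12,0,0.05,0,1,-0.02,0,-0.08,0,0,0,1,-0.01,0,-0.06,0,0,0,1,0,0,0,0,0,0,1])

```text
time: 73.45
ee_pos: [0.3922, 0.2891, 0.163]
tcp_rot: [179.9, 0.0, 94.2]
wrist_force: [0.6, -2.0, -1.0]
opening: 0.0089
grasp_force: 26.0
```

>>> send_rows(moves=[0,0,-0.02,0,0,0,1,0,0,0,0,0,0,1])

```text
time: 73.7
ee_pos: [0.3921, 0.2891, 0.1626]
tcp_rot: [179.9, 0.0, 94.2]
wrist_force: [1.1, -1.8, -0.2]
opening: 0.0093
grasp_force: 26.1
```

>>> send_rows(moves=[0,0,-0.04,0,0,0,1,0,0,-0.04,0,0,0,1,0,0,0,0,0,0,1])

```text
time: 74.08
ee_pos: [0.3919, 0.2892, 0.1609]
tcp_rot: [179.9, 0.0, 94.2]
wrist_force: [-1.0, -3.4, 4.9]
opening: 0.009
grasp_force: 26.6
```

>>> send_rows(moves=[0,0,-0.02,0,0,0,1,0,0,0,0,0,0,1])

```text
time: 74.32
ee_pos: [0.3919, 0.2892, 0.1608]
tcp_rot: [179.9, -0.0, 94.2]
wrist_force: [-2.8, -4.6, 6.9]
opening: 0.009
grasp_force: 26.9
```

>>> send_rows(moves=[0,0,0.03,0,0,0,0.5,0,0,0,0,0,0,0.3,0,0,0,0,0,0,0,0,0,0,0,0,0,0,0,0,0.4,0,0,0,0,0,0,0.8,0,0,0,0,0,0,1,0,0,0,0,0,0,1,0,0,0,0])

```text
time: 75.32
ee_pos: [0.3921, 0.2893, 0.2423]
tcp_rot: [179.9, -0.0, 94.2]
wrist_force: [0.5, -0.2, 0.4]
opening: 0.0429
grasp_force: 0.0
```

>>> send_rows(moves=[-0.4,-0.3,1,0,0,0,0,-0.4,-0.3,1,0,0,0,0,-0.4,-0.3,1,0,0,0,0,-0.4,-0.3,1,0,0,0,0,0,0,0,0,0,0,0])

```text
time: 75.95
ee_pos: [0.3521, 0.2593, 0.3433]
tcp_rot: [179.7, -0.1, 94.2]
wrist_force: [0.7, -0.4, -0.0]
opening: 0.0427
grasp_force: 0.0
```

```bash
python3 ch.py f1; python3 - <<'E'
from h import *
for n in('wrist','top','side'):
    c=cam(n)
    print(n,[(np.round(d['pixel']),round(d['p'],2),at_z(c,d['pixel'],.176).round(3)) for d in bot.landmark_of(n,'guard_handle')[:3]],[(np.round(d['pixel']),round(d['p'],2)) for d in bot.landmark_of(n,'jar_mouth')[:2]])
    if n!='wrist': 
        for q in('bottle','beaker','petri','brush','slidebox','vial'): print(q,[np.round(d['pixel']).tolist() for d in bot.landmark_of(n,q)[:1]])
        m=cv2.absdiff(c['color'],cv2.imread(f'pics/{n}0.png')[:,:,::-1]).max(2)
        m=cv2.morphologyEx((m>40).astype(np.uint8),cv2.MORPH_OPEN,np.ones((3,3)))
        k,_,st,_=cv2.connectedComponentsWithStats(m);print(st[1:][st[1:,4]>15].tolist())
E
```

```text
[0.3521 0.2593 0.3433] 94.24233417833776 0.04269803262058074 0.0
wrist chute_grip []
wrist chute_spout [(array([440., 294.]), 0.76, array([0.5608, 0.0662])), (array([363., 161.]), 0.16, array([0.4145, 0.2683]))]
wrist chute [(array([417., 363.]), 0.87, array([ 0.5601, -0.0964]))]
[]
top chute_grip [(array([340., 198.]), 0.98, array([ 0.5657, -0.1128]))]
top chute_spout [(array([284., 205.]), 0.88, array([0.5538, 0.0705])), (array([338., 199.]), 0.58, array([ 0.5712, -0.1082]))]
top chute [(array([334., 204.]), 0.81, array([ 0.5566, -0.0957])), (array([215., 222.]), 0.7, array([0.5041, 0.3039]))]
[([414.0, 246.0], 0.42), ([394.0, 250.0], 0.39)]
side chute_grip [(array([322., 233.]), 0.71, array([ 0.5698, -0.1141])), (array([280., 123.]), 0.22, array([0.5055, 0.4218]))]
side chute_spout [(array([309., 197.]), 0.81, array([0.5617, 0.0676]))]
side chute []
[([256.0, 320.0], 0.68), ([257.0, 353.0], 0.62)]
wrist [(array([534., 156.]), 0.74, array([0.554, 0.304, 0.176])), (array([364., 161.]), 0.64, array([0.393, 0.287, 0.176]))] [(array([458., 151.]), 0.88)]
top [(array([204., 255.]), 0.7,
[... 627 characters left out ...]
0, 258.0]]
brush [[257.0, 254.0]]
slidebox [[252.0, 210.0]]
vial [[365.0, 274.0]]
[[100, 0, 7, 14, 76], [184, 0, 57, 52, 1782], [24, 19, 10, 14, 54], [41, 27, 65, 19, 441], [203, 54, 8, 13, 78], [227, 54, 5, 4, 18], [71, 71, 93, 140, 7376], [0, 121, 21, 33, 364], [29, 129, 44, 24, 526], [5, 158, 22, 18, 209], [50, 162, 30, 17, 317], [6, 177, 39, 59, 1053], [41, 176, 49, 30, 444], [47, 187, 65, 53, 2603], [303, 200, 5, 15, 51], [113, 218, 34, 34, 790], [0, 264, 16, 52, 537], [83, 265, 18, 12, 85], [294, 303, 7, 6, 35], [317, 303, 9, 7, 41], [290, 310, 9, 7, 37], [335, 319, 4, 6, 23], [0, 325, 16, 18, 103], [328, 325, 10, 8, 49], [50, 348, 6, 4, 23], [302, 361, 10, 8, 48], [7, 391, 11, 9, 80]]
```

Guard handle is back at its shut position (0.392, 0.289, 0.176). The chute stands empty, the bystanders are unmoved, and the robot is clear.

```bash
python3 -c "
from workcell import bot
print(bot.job_done())"
```

```text
the job is handed in; nothing more can be done
None
```

The mill is charged and the job handed in: all four balls rolled down the chute into the jar, the empty chute stands upright back in its place, the guard is shut on its stop, and nothing else on the bench was moved.

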